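# Unclip the filter cartridges into the carrying crate

### The job

Free the filter cartridges for carrying: turn the dial at the end of the clip strip clockwise up to its white mark, coming to the mark from below and never running past it, which draws the keeper bar off the cartridges' collars. Then pull every cartridge straight up out of its sprung clip and stand it upright in the divided crate, one to a cell, down on the crate's floor, letting none fall over and leaving the dial at the mark and the bottle, objective case, timer and dish undisturbed.

Things in the scene. Friction and masses are not known exactly. Their poses are not given: they have to be found in the camera images.
- strip: Clip strip, fixed to the table (place and yaw vary): base 64 mm deep (x), 328 mm long (y from -132 to 196 mm), 8 mm thick, five sprung clips in a row at y = -100, -50, 0, 50, 100 mm (not all filled) and a grey drive housing 62 x 62 x 60 mm at y = 160 mm. Origin on the table under the middle clip; x points away from the robot, z up.
- dial (a joint): Dial on the drive housing, rad, grows clockwise seen from above. 0: pointer toward the strip's -x; 1.2: pointer at the white mark. Starts at 0 to 0.5, goes on past the mark to 1.9, friction about 0.1 N m, stays where left. It slides the keeper bar 16 mm per rad toward the strip's +y; at the mark the bar's teeth are clear of the collars (within 0.2 rad); before it they block them.
- dial_grip (a point): Centre of the dial's black grip bar, on the vertical dial axis, 88 mm above the table. The bar is 46 mm long, 12 mm thick, 67 to 103 mm above the table; at dial 0 it lies along the strip's x. The point turns with the dial; its x runs along the bar, away from the pointer. Under the bar is a disc of 54 mm diameter, its top 67 mm above the table.
- mark (a point): The white set mark on top of the housing, 61 mm above the table, 31 mm from the dial axis, at dial 1.2.
- clip2 (a point): Seat of the middle clip, 8 mm above the table. A clip is two sprung steel jaws (on its +y and -y side) that snap round a cartridge's neck, between two low rails (top 22 mm above the table). The dark keeper bar runs along the front, x = -28 to -12 mm of the strip; its teeth's top is 66 mm above the table: keep the fingertips above that.
- cartridge0: Upright filter cartridge, 112 mm tall, about 90 g. Origin at the centre of its underside, z up along it. Foot 24 mm diameter, neck 18 mm at 16 to 24 mm up, barrel 24 mm, collar 36 mm diameter at 46 to 52 mm up, then a white round stem of 22 mm, 52 to 112 mm up, to grip. Pulls straight up against the clip's detent with about 10 N at 11 mm up; free once 25 mm up. Clear of everything 70 mm up. None if absent.
- cartridge1: Another cartridge, the same as cartridge0 (112 mm tall, origin under the foot). None if absent.
- cartridge2: Another cartridge, the same as cartridge0 (112 mm tall, origin under the foot). None if absent.
- cartridge3: Another cartridge, the same as cartridge0 (112 mm tall, origin under the foot). None if absent.
- cartridge4: Another cartridge, the same as cartridge0 (112 mm tall, origin under the foot). None if absent.
- crate: Loose divided crate, grey plastic, 100 mm (x) by 148 mm (y), 72 mm tall, about 0.9 kg; walls and floor 4 mm. One divider across x and two across y (tops 62 mm up) make 2 x 3 cells 44 mm square, centres at x = -24 or 24 mm, y = -48, 0 or 48 mm. Origin at the centre of its underside, z up. It may get knocked aside, and cartridges in it then lean a little.
- bottle: Bystander: reagent bottle, 59 mm diameter, 108 mm tall, left of the strip; leave it alone. Origin under it.
- case: Bystander: dark round objective case, 53 x 35 x 35 mm, near the robot on the left; leave it alone. Origin under it.
- timer: Bystander: laboratory timer, 58 x 58 x 19 mm, in front of the robot; leave it alone. Origin under it.
- dish: Bystander: petri dish, 60 mm diameter, 16 mm tall, in front of the robot; leave it alone. Origin under it.
- flask_yellow: Bystander: tall conical glass flask, fixed, 195 mm across its foot, about 130 mm at half height, 318 mm tall with a narrow neck, between strip and crate; go round it on the robot's side or above. Origin under it.
Mind the look-alikes: they are no part of the job. Leave any pink or yellow look-alike of the cartridge0 alone.

How it is judged:
On the way:
1. the dial stands at its mark (1.2 within 0.1 rad) with the cartridges still in their clips (value of joint dial between 1.1 and 1.3 rad and z of each of cartridge0, cartridge1, cartridge2, cartridge3, cartridge4 in the frame of strip below 0.02 m), for 0.3 s.
At the end, for the whole second after the job is handed in: Every cartridge present stands in a cell of the crate, its underside less than 18 mm above the crate's underside, within 0.35 rad of upright, at rest; the crate stands flat on the table; the dial is within 0.1 rad of its mark (1.2) (value of joint dial between 1.1 and 1.3 rad and angle between crate's own z axis and vertical below 0.05 rad and height (world z) of crate below 0.01 m and linear speed of each of crate, cartridge0, cartridge1, cartridge2, cartridge3, cartridge4 below 0.02 m/s and x of cartridge0 in the frame of crate between -0.046 and 0.046 m and y of cartridge0 in the frame of crate between -0.07 and 0.07 m and z of each of cartridge0, cartridge1, cartridge2, cartridge3, cartridge4 in the frame of crate below 0.018 m and angle between each of cartridge0, cartridge1, cartridge2, cartridge3, cartridge4's own z axis and vertical below 0.35 rad and x of cartridge1 in the frame of crate between -0.046 and 0.046 m and y of cartridge1 in the frame of crate between -0.07 and 0.07 m and x of cartridge2 in the frame of crate between -0.046 and 0.046 m and y of cartridge2 in the frame of crate between -0.07 and 0.07 m and x of cartridge3 in the frame of crate between -0.046 and 0.046 m and y of cartridge3 in the frame of crate between -0.07 and 0.07 m and x of cartridge4 in the frame of crate between -0.046 and 0.046 m and y of cartridge4 in the frame of crate between -0.07 and 0.07 m); the robot touches nothing.
It fails at once if the dial was run past its mark by more than 0.12 rad (value of joint dial above 1.32 rad).
It fails at once if a bystander (bottle, objective case, timer, dish) was shifted by more than 30 mm (distance of any of bottle, case, timer, dish from where it was at the start of the episode above 0.03 m).
It fails at once if a cartridge fell over (angle between any of cartridge0, cartridge1, cartridge2, cartridge3, cartridge4's own z axis and vertical above 1 rad).
Of cartridge0, cartridge1, cartridge2, cartridge3, cartridge4 only 3 to 5 are there at a start; the rules pass over those that are not, and their reading is None.
At some moment in a run one of crate may be knocked a few centimetres aside while the robot is not near it.
It also fails if it takes over 210 s, if anything falls off the work surface, if the arm or the gripper's body presses on something with over 40 N, if the wrist force passes 120 N, or if a joint passes its speed limit or range.

### The arm

A 6-joint arm with a two-finger parallel gripper is mounted at the origin on the work surface; the furniture and walls round the work are solid. World frame = base frame: x ahead of the robot, y to its left, z up, the work surface at z = 0. Lengths are in m, angles in rad, forces in N, time in s.
With the tool pointing down it reaches from about 0.225 to 0.875 m from the base axis. Payload 3.4 kg.
Tool frame: the origin (TCP) lies between the finger pads; the fingertips stand 11 mm ahead of it and the grasp point (between the pads) lies 8 mm behind it (tips_ahead is the distance from the TCP to the fingertips, in m); z points along the fingers, x is the direction in which the jaws open and shut, and the axes are right-handed (so a half turn about z gives the same grasp; the last joint's range is limited). The gripper opens to 85 mm and grips with 20 to 120 N. Pads are 22 mm wide; open, the fingers measure 114 mm over their backs; the gripper's body (76 mm by 85 mm) begins 54 mm behind the grasp point. The pads swing forward as they close: fully open they stand 13 mm farther back than shut.
Start: joints at [1.088, 0.276, 1.505, -0, 1.361, -0.121], TCP at [0.204, 0.538, 0.242] pointing down, gripper open.
Joint ranges: [-2.89, 2.89], [-0.75, 2.08], [0.22, 2.7], [-1.18, 4.32], [0.11, 2.71], [-2.7, 2.7]. Speed limits (rad/s): [2.57, 2.57, 3.14, 3.14, 3.14, 3.14].

### API

Orientations are given as a unit quaternion [w, x, y, z].
In Python, from rig import get_state, get_image, sign_off, masks_of, tips_ahead gives the robot as it stands.
- The arm moves only by the tool play_rows, never from a script. Its argument "series" is a list of rows, each an object of numbers: "fingers": the closure, from -1 (fully open) to 1 (shut); "dx", "dy", "dz": the shift along the world's x, y, z in mm; "turn": the turn about the world's z in rad. A call has 1 to 20 rows; each row shifts and turns the pose as measured when the row begins; what a row does not reach is not made up. A row lasts 1/12 s, in which the tool goes at most 41.7 mm and 7.16 degrees, less where a joint would pass 70% of its speed; a pose out of reach is approached as far as the arm can. A call with a gripper value outside its range is refused whole. The fingers move at their own pace and stop on an object; "squeeze" is the grip in N (left out, the last holds). Time passes only in rows, so rows that do not move let the fingers close. It gives the time, the measured TCP pose, the force and the opening at its end, in the units of the state.
- get_state(): the state, without advancing time (a new reading comes with each control period).
- get_image(name): name is "scene" or "top"; returns a dict with "pixels" (420x560x3 uint8, red, green, blue), "vfov" (degrees; the focal length in pixels is half the picture's height over the tangent of half this angle, whatever the lens; pixels are square), "cx", "cy" (the principal point, pixels), "rvec" (rotation vector, rad) and "tvec" (3), from world to camera coordinates, as OpenCV has them. Camera axes: x right, y down, z forward; pixel columns grow to the right and rows downward; lengths in m; the calibration is good to about 2 mm. A picture is of the moment at which its call begins. There is no depth.
- sign_off(): hands the job in, once; it reports no verdict.
Trained networks look in a picture, given as the dict that the camera call returned (one of the last four; its "shot" number tells which), for a name from the list of things; names that differ only in an ending like _2 or _b are one class to them, and where a whole thing is asked for, a point or a joint stands for the part that bears it (a point fixed in the world has none). Each returns a list of dicts, best first, with "p" (0 to 1); they miss things now and then, are a little off and sometimes report something else, mostly with a low value. They report only what shows in the picture. A call takes as long as a camera call. They do not tell look-alikes from the thing itself.
- masks_of(picture, label): "region" (420x560 bool, what is visible of it) and "xy" ([column, row] in pixels, amid what is visible of it).
The state is a dict: "clock": time; "qpos": joint angles; "qd": joint speeds; "effort": joint torques, N m; "position": TCP position; "ee_rot": TCP orientation; "contact_force": force on the tool from outside, world axes, zero at the start; "moment": the same for the moment, N m; "width": finger opening in m.
Only numpy, scipy, OpenCV 4.12 (cv2) and the standard library are available. Lean on these libraries where they do the work, as an engineer would, in place of code of your own. Each camera call takes 0.05 s, during which the arm holds its last target. There are 200 camera calls.

## Working session

There is one attempt and no reset: what is moved stays moved. The work goes in short steps, Python scripts to look and compute and a tool call to move; the robot and the scene stay as the last step left them, time stands still between calls to the robot, and variables do not carry over. Pictures are saved under pics/ and viewed, about 12 in all and at most 16, crops included, and the job is handed in when it is done.

Besides the shell and the picture viewer there is one more tool, called after ">>>" by a JSON object that holds its "method" and its "body". play_rows: Moves the arm, as the interface text tells. Its arguments: {"type":"object","properties":{"series":{"type":"array"},"squeeze":{"type":"number"}},"required":["series"]}

```bash
mkdir -p pics; cat > h.py <<'E'
import numpy as np, cv2
from rig import get_state, get_image, sign_off, masks_of, tips_ahead
def cam(im):
    R=cv2.Rodrigues(np.array(im["rvec"],float))[0];t=np.array(im["tvec"],float).ravel()
    f=im["pixels"].shape[0]/2/np.tan(np.radians(im["vfov"])/2)
    return R,t,f
def ray(im,uv,z):
    R,t,f=cam(im);d=R.T@np.array([(uv[0]-im["cx"])/f,(uv[1]-im["cy"])/f,1]);c=-R.T@t
    return c+d*(z-c[2])/d[2]
def proj(im,P):
    R,t,f=cam(im);p=np.atleast_2d(P)@R.T+t
    return np.c_[p[:,0]/p[:,2]*f+im["cx"],p[:,1]/p[:,2]*f+im["cy"]]
def save(im,name,crop=None,s=1):
    a=im["pixels"][:,:,::-1]
    if crop: a=a[crop[1]:crop[3],crop[0]:crop[2]]
    cv2.imwrite("pics/"+name,cv2.resize(a,None,fx=s,fy=s,interpolation=cv2.INTER_CUBIC))
E
python3 - <<'E'
from h import *
s=get_state();print(s,tips_ahead)
T=get_image("top");S=get_image("scene")
a=np.hstack([T["pixels"],S["pixels"]])
save(T,"t0.png",s=1.42);save(S,"s0.png",s=1.42)
for n,im in(("top",T),("scene",S)):
    R,t,f=cam(im);print(n,f,im["cx"],im["cy"],"c",-R.T@t)
    for l in("strip","dial","cartridge0","crate","bottle","case","timer","dish","flask_yellow"):
        print(l,[(round(d["p"],2),np.round(d["xy"]).tolist(),int(d["region"].sum())) for d in masks_of(im,l)])
E
```

```text
{'clock': 0.0, 'qpos': array([ 1.08804662e+00,  2.76593306e-01,  1.50615319e+00, -9.01287357e-06,
        1.36067807e+00, -1.20969724e-01]), 'qd': array([ 0.0005627 ,  0.0003709 ,  0.00074392,  0.00169509, -0.00038926,
        0.00090197]), 'effort': array([-1.62077620e-03, -4.16777337e+01, -2.45801443e+01, -2.15988684e-04,
        1.09177074e-02,  2.28802001e-06]), 'position': array([0.20326774, 0.53732603, 0.24143266]), 'ee_rot': array([ 4.29742783e-04,  8.22780849e-01,  5.68358017e-01, -8.08897839e-04]), 'contact_force': array([ 0.7098388 , -0.36446002,  0.25775755]), 'moment': array([-0.00423046, -0.00812607,  0.00852826]), 'width': 0.0853954914244548} 0.011
top 422.1775569091239 281.86787850986804 210.21428875439577 c [0.24323355 0.16645422 1.42760799]
strip [(0.7, [239.0, 232.0], 1365)]
dial [(0.57, [215.0, 258.0], 198)]
cartridge0 [(0.7, [183.0, 281.0], 98), (0.63, [164.0, 274.0], 116), (0.59, [255.0, 187.0], 104), (0.52, [230.0, 226.0], 97), (0.47, [248.0, 202.0], 100), (0.42, [225.0, 241.0], 77)]
crate [(0.6, [392.0, 216.0], 1660)]
bottle [(0.77, [170.0, 209.0], 298)]
case [
[... 224 characters left out ...]
92238982 c [0.21897342 0.78649462 0.88599716]
strip [(0.98, [274.0, 291.0], 2057), (0.41, [249.0, 234.0], 185)]
dial [(0.57, [290.0, 294.0], 397)]
cartridge0 [(0.8, [264.0, 371.0], 336), (0.78, [277.0, 275.0], 309), (0.71, [241.0, 224.0], 205), (0.71, [265.0, 264.0], 282), (0.66, [292.0, 350.0], 362), (0.57, [256.0, 248.0], 206), (0.55, [249.0, 231.0], 263), (0.41, [290.0, 296.0], 398)]
crate [(0.63, [347.0, 155.0], 1458), (0.32, [250.0, 233.0], 218)]
bottle [(0.78, [195.0, 317.0], 863)]
case [(0.55, [315.0, 295.0], 256), (0.22, [279.0, 276.0], 257)]
timer [(0.79, [343.0, 199.0], 295)]
dish [(0.58, [314.0, 292.0], 263), (0.53, [336.0, 226.0], 128)]
flask_yellow [(0.55, [277.0, 289.0], 2030)]
```

View pics/t0.png

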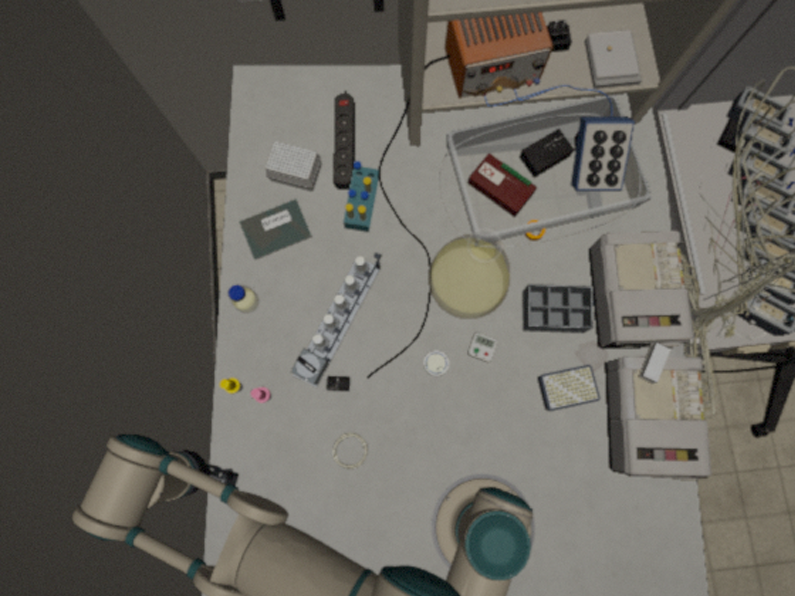

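View pics/s0.png

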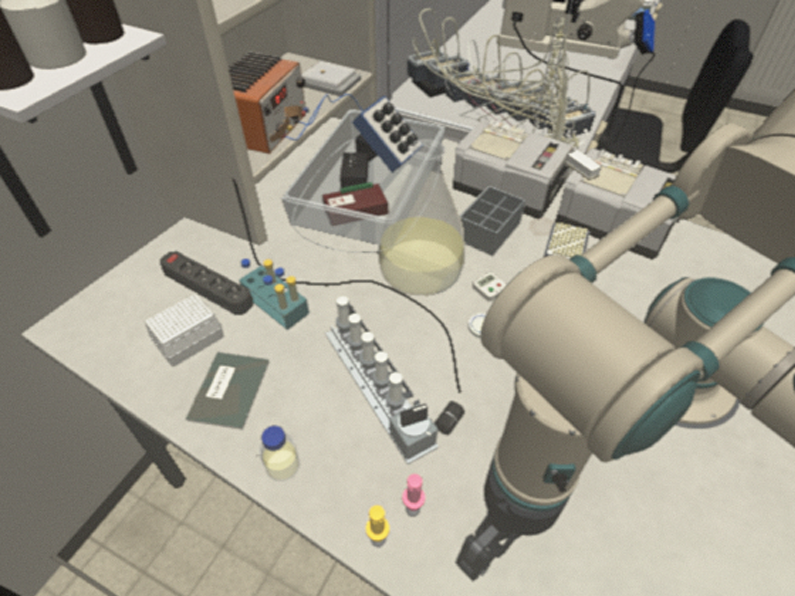

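Top view (scaled 1.42): five white-stemmed cartridges at (361,265), (350,282), (340,299), (329,320), (319,340); the dial housing is at (310,365) and the crate at (558,308). Look-alikes are yellow (230,385) and pink (262,395), standing away from the strip, so the choice is the five in the clips. Now one close crop.

```bash
python3 - <<'E'
from h import *
T=get_image("top");S=get_image("scene")
a=cv2.resize(T["pixels"][165:275,195:295],None,fx=5.4,fy=5.4,interpolation=cv2.INTER_CUBIC)[:594,:390*1]
b=cv2.resize(S["pixels"][200:330,220:320],None,fx=4,fy=4.57,interpolation=cv2.INTER_CUBIC)
a=cv2.resize(T["pixels"][165:275,200:275],(405,594),interpolation=cv2.INTER_CUBIC)   # 5.4
b=cv2.resize(S["pixels"][200:332,228:316],(395,594),interpolation=cv2.INTER_CUBIC) # 4.49,4.5
cv2.imwrite("pics/c1.png",np.hstack([a,b])[:,:,::-1])
a=cv2.resize(T["pixels"][190:245,360:425],(390,330),interpolation=cv2.INTER_CUBIC) #6
b=cv2.resize(S["pixels"][125:180,315:380],(390,330),interpolation=cv2.INTER_CUBIC) #6
cv2.imwrite("pics/c2.png",np.hstack([a,b])[:,:,::-1])
E
```

```text
(no output)
```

View pics/c1.png

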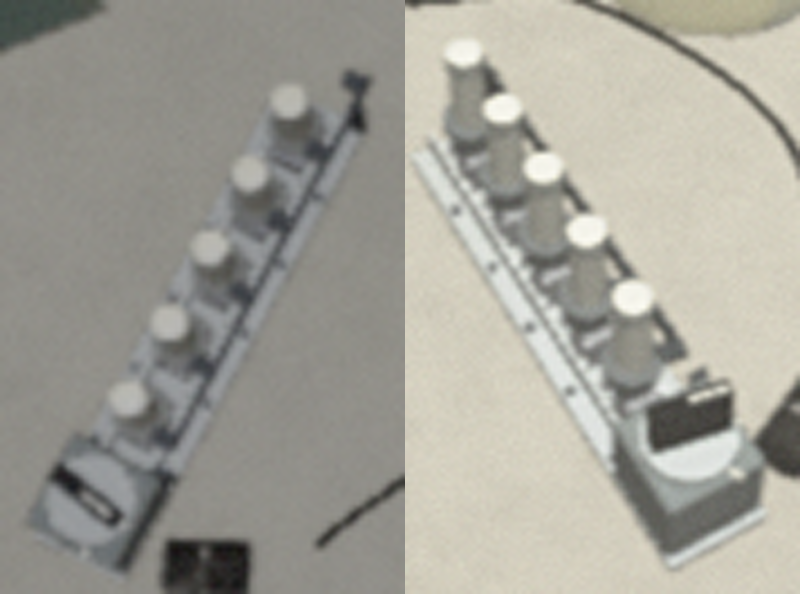

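View pics/c2.png

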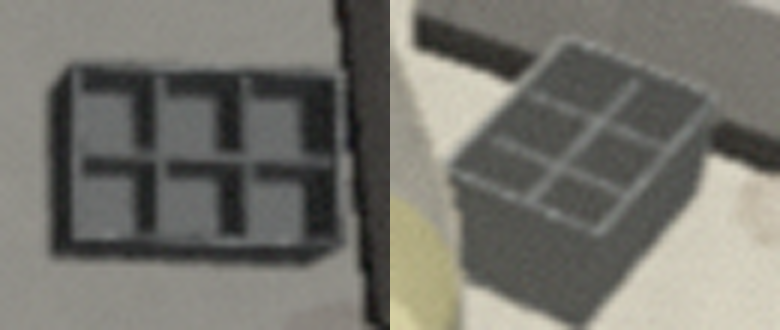

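Crops: five white stem tops and the dial bar, its white pointer towards lower right (-x). Also visible are the crate's rim corners in both views. Next I'll fit the poses.

```bash
cat > fit.py <<'E'
from h import *
from scipy.optimize import least_squares
def fit(ims,pts,x0):  # pts: list per image of (localxyz, uv)
    def res(p):
        c,s=np.cos(p[2]),np.sin(p[2]);R=np.array([[c,-s,0],[s,c,0],[0,0,1]]);r=[]
        for im,(L,uv) in zip(ims,pts): r.append((proj(im,np.array(L)@R.T+[p[0],p[1],0])-uv).ravel())
        return np.concatenate(r)
    o=least_squares(res,x0,loss="soft_l1");return o.x,res(o.x).reshape(-1,2)
E
python3 - <<'E'
from fit import *
T=get_image("top");S=get_image("scene")
un=lambda a,o,s,dx=0:(np.array(a,float)-[dx,0]+.5)/s-.5+o
L=[(0,y,.12) for y in(-.1,-.05,0,.05,.1)]
t=un([(290,101),(250,174),(211,248),(172,325),(131,402)],(200,165),5.4)
s=un([(465,53),(503,108),(544,167),(587,230),(632,298)],(228,200),4.5,405)
for i in range(5): print(ray(T,t[i],.12).round(4),ray(S,s[i],.12).round(4))
for ims,p in(((T,S),((L,t),(L,s))),((T,),((L,t),)),((S,),((L,s),))):
    x,r=fit(ims,p,[.45,.3,.5]);print("strip",x.round(4),r.round(1).tolist())
tb=un([(57,473),(118,520)],(200,165),5.4);sb=un([(648,410),(727,385)],(228,200),4.5,405)
print("bar",[ray(T,q,.103).round(4) for q in tb],[ray(S,q,.103).round(4) for q in sb])
x,r=fit((T,S),((L,t),(L,s)),[.45,.3,.5])
c,s_=np.cos(x[2]),np.sin(x[2]);d=np.array([x[0]-s_*.16,x[1]+c*.16]);print("dial axis",d)
a=1.2;print("mark",proj(T,[*(d+.031*np.array([-np.cos(x[2]-a),-np.sin(x[2]-a)])),.061]))
C=[(.05,.074,.072),(.05,-.074,.072),(-.05,-.074,.072),(-.05,.074,.072)]
t=un([(70,66),(341,75),(338,241),(66,243)],(360,190),6)
s=un([(568,40),(712,98),(600,233),(453,172)],(315,125),6,390)
print([ray(T,q,.072).round(3) for q in t],[ray(S,q,.072).round(3) for q in s])
# order in scene by nearest
s2=np.array([s[np.argmin(((np.array([ray(S,q,.072) for q in s])-ray(T,a,.072))**2).sum(1))] for a in t])
for ims,p in(((T,S),((C,t),(C,s2))),((T,),((C,t),)),((S,),((C,s2),))):
    x,r=fit(ims,p,[.4,-.15,0]);print("crate",x.round(4),r.round(1).tolist())
for l,z in(("timer",.02),("dish",.016),("bottle",.1),("case",.035)):
    print(l,[ray(T,d["xy"],z).round(3) for d in masks_of(T,l)[:1]])
g=proj(T,[[0,0,0],[.2,.2,0]]);print(g,"flask",ray(T,(470/1.42,278/1.42),.05))
E
```

```text
[0.6149 0.2152 0.12  ] [0.615  0.2152 0.12  ]
[0.5729 0.2427 0.12  ] [0.5738 0.2422 0.12  ]
[0.5308 0.2694 0.12  ] [0.532  0.2695 0.12  ]
[0.4876 0.2958 0.12  ] [0.4902 0.2971 0.12  ]
[0.4451 0.3229 0.12  ] [0.4485 0.3255 0.12  ]
strip [0.5313 0.2697 0.9945] [[0.0, -0.1], [0.1, -0.1], [-0.1, -0.1], [-0.4, -0.5], [-0.4, -0.7], [-0.0, -0.0], [0.2, 0.1], [0.2, 0.1], [0.3, 0.1], [0.7, -0.2]]
strip [0.5302 0.2692 1.0072] [[-0.2, 0.1], [0.1, 0.1], [0.1, 0.2], [-0.1, -0.1], [0.1, -0.2]]
strip [0.5319 0.2699 0.9863] [[0.0, -0.2], [0.1, 0.1], [-0.1, 0.1], [-0.1, 0.1], [0.1, -0.1]]
bar [array([0.4107, 0.3709, 0.103 ]), array([0.3798, 0.3377, 0.103 ])] [array([0.4155, 0.3727, 0.103 ]), array([0.3855, 0.341 , 0.103 ])]
dial axis [0.39713471 0.35684319]
mark [[215.64824686 266.92813406]]
[array([ 0.529, -0.165,  0.072]), array([ 0.509, -0.312,  0.072]), array([ 0.417, -0.295,  0.072]), array([ 0.432, -0.148,  0.072])] [array([ 0.509, -0.309,  0.072]), array([ 0.417, -0.295,  0.072]), array([ 0.435, -0.156,  0.072]), array([ 0.524, -0.168,  0.072])]
crate [ 0.4713 -0.2305 -0.1372] [[-0.3, -0.5], [-0.6, -0.6], [1.0, 1.7], [0.8, -0.1], [-2.5, -0.0], [-0.3, -0.3], [1.7, 0.2], [0.2, 1.3]]
crate [ 0.471  -0.2297 -0.1453] [[-0.4, -0.6], [-0.7, -0.3], [0.6, 2.0], [0.4, -0.2]]
crate [ 0.4715 -0.2322 -0.1298] [[-2.3, -0.2], [-0.4, -0.6], [1.7, -0.2], [0.5, 1.0]]
timer [array([ 0.396, -0.043,  0.02 ])]
dish []
bottle [array([ 0.459, -0.212,  0.1  ])]
case [array([0.353, 0.301, 0.035])]
[[340.16664204 371.08788895]
 [271.71856841 313.88524111]] flask [ 0.56432752 -0.03784637  0.05      ]
```

>>> {"method": "play_rows", "body": {"series": [{"fingers": 0.1,"dx": 20,"dy": -18,"turn": 0.12},{"fingers": 0.1,"dx": 20,"dy": -18,"turn": 0.12},{"fingers": 0.1,"dx": 20,"dy": -18,"turn": 0.12},{"fingers": 0.1,"dx": 20,"dy": -18,"turn": 0.12},{"fingers": 0.1,"dx": 20,"dy": -18,"turn": 0.12},{"fingers": 0.1,"dx": 20,"dy": -18,"turn": 0.12},{"fingers": 0.1,"dx": 20,"dy": -18,"turn": 0.12},{"fingers": 0.1,"dx": 20,"dy": -18,"turn": 0.12},{"fingers": 0.1,"dx": 20,"dy": -18,"turn": 0.12},{"fingers": 0.1,"dx": 15,"dy": -19,"turn": 0.1},{"fingers": 0.1}], "squeeze": 60}}

```text
invalid input at $.series[0]: expected keys fingers, dx, dy, dz, turn
```

>>> {"method": "play_rows", "body": {"series": [{"fingers": 0.1,"dx": 20,"dy": -18,"dz": 0,"turn": 0.12},{"fingers": 0.1,"dx": 20,"dy": -18,"dz": 0,"turn": 0.12},{"fingers": 0.1,"dx": 20,"dy": -18,"dz": 0,"turn": 0.12},{"fingers": 0.1,"dx": 20,"dy": -18,"dz": 0,"turn": 0.12},{"fingers": 0.1,"dx": 20,"dy": -18,"dz": 0,"turn": 0.12},{"fingers": 0.1,"dx": 20,"dy": -18,"dz": 0,"turn": 0.12},{"fingers": 0.1,"dx": 20,"dy": -18,"dz": 0,"turn": 0.12},{"fingers": 0.1,"dx": 20,"dy": -18,"dz": 0,"turn": 0.12},{"fingers": 0.1,"dx": 20,"dy": -18,"dz": 0,"turn": 0.12},{"fingers": 0.1,"dx": 15,"dy": -19,"dz": 0,"turn": 0.1},{"fingers": 0.1,"dx": 0,"dy": 0,"dz": 0,"turn": 0}], "squeeze": 60}}

```text
clock: 2.32
position: [0.4051, 0.3498, 0.2427]
ee_rot: [0.0, 0.343, 0.939, -0.0]
contact_force: [-0.5, -0.1, -0.3]
width: 0.0387
```

>>> {"method": "play_rows", "body": {"series": [{"fingers": 0.1,"dx": -7,"dy": 6,"dz": -20,"turn": -0.055},{"fingers": 0.1,"dx": 0,"dy": 0,"dz": -30,"turn": 0},{"fingers": 0.1,"dx": 0,"dy": 0,"dz": -30,"turn": 0},{"fingers": 0.1,"dx": 0,"dy": 0,"dz": -30,"turn": 0},{"fingers": 0.1,"dx": 0,"dy": 0,"dz": 0,"turn": 0}]}}

```text
clock: 2.73
position: [0.4004, 0.3568, 0.1328]
ee_rot: [0.002, 0.376, 0.927, 0.004]
contact_force: [-2.0, -0.4, -0.3]
width: 0.0386
```

```bash
python3 - <<'E'
from h import *
S=get_image("scene");T=get_image("top");p=get_state()["position"];print(p)
a=cv2.resize(S["pixels"][225:335,240:350],(560,560),interpolation=cv2.INTER_CUBIC)
cv2.imwrite("pics/c3.png",a[:,:,::-1])
E
```

```text
[0.40347667 0.35886808 0.13752755]
```

View pics/c3.png

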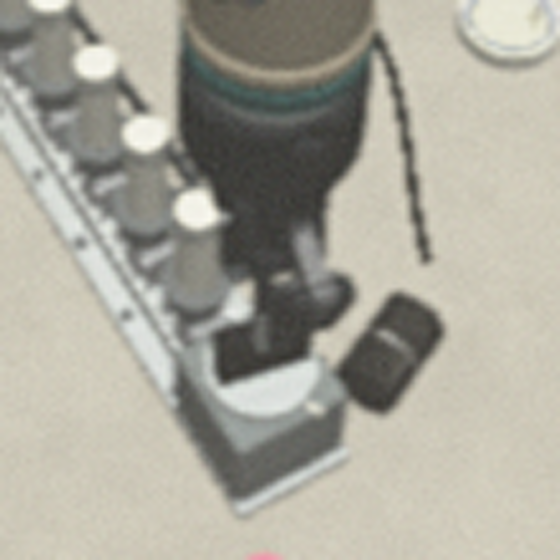

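Gripper sits over the dial bar (bar at ~(265,345) in the crop), cartridge 4's stem at (195,210) is clear. Settle and descend.

>>> {"method": "play_rows", "body": {"series": [{"fingers": 0.1,"dx": -5,"dy": -2,"dz": -20,"turn": 0},{"fingers": 0.1,"dx": 0,"dy": 0,"dz": 0,"turn": 0},{"fingers": 0.1,"dx": 0,"dy": 0,"dz": 0,"turn": 0}]}}

```text
clock: 3.08
position: [0.4024, 0.3606, 0.1237]
ee_rot: [0.008, 0.375, 0.927, 0.013]
contact_force: [0.4, 0.5, 0.9]
width: 0.0382
```

```bash
python3 - <<'E'
from h import *
s=get_state();q=s["ee_rot"];print(s["position"],2*np.arctan2(q[2],q[1]),s["contact_force"],s["clock"])
E
```

```text
[0.40235029 0.36062218 0.12372619] 2.3720870130528673 [0.43133894 0.51199117 0.86186426] 3.0833
```

>>> {"method": "play_rows", "body": {"series": [{"fingers": 0.1,"dx": 0,"dy": 0,"dz": 0,"turn": 0},{"fingers": 0.1,"dx": 0,"dy": 0,"dz": 0,"turn": 0},{"fingers": 0.1,"dx": 0,"dy": 0,"dz": 0,"turn": 0},{"fingers": 0.1,"dx": 0,"dy": 0,"dz": 0,"turn": 0}]}}

```text
clock: 3.42
position: [0.406, 0.3635, 0.1304]
ee_rot: [0.011, 0.375, 0.927, 0.018]
contact_force: [-0.4, -0.9, 0.1]
width: 0.0386
```

>>> {"method": "play_rows", "body": {"series": [{"fingers": 0.1,"dx": -4,"dy": -4,"dz": 0,"turn": 0}]}}

```text
clock: 3.5
position: [0.4032, 0.3604, 0.1314]
ee_rot: [0.012, 0.375, 0.927, 0.02]
contact_force: [-0.5, 0.5, -0.1]
width: 0.038
```

>>> {"method": "play_rows", "body": {"series": [{"fingers": 0.1,"dx": 0,"dy": 0,"dz": 0,"turn": 0}]}}

```text
clock: 3.58
position: [0.4024, 0.3596, 0.1316]
ee_rot: [0.012, 0.375, 0.927, 0.019]
contact_force: [-0.0, -0.2, 0.8]
width: 0.0379
```

>>> {"method": "play_rows", "body": {"series": [{"fingers": 0.1,"dx": -2,"dy": -1,"dz": -8,"turn": 0},{"fingers": 0.1,"dx": -1,"dy": -1,"dz": -8,"turn": 0.01},{"fingers": 0.1,"dx": 0,"dy": 0,"dz": -4,"turn": 0}]}}

```text
clock: 3.83
position: [0.3994, 0.3575, 0.1114]
ee_rot: [0.013, 0.37, 0.929, 0.02]
contact_force: [-0.3, 0.7, 0.2]
width: 0.0384
```

>>> {"method": "play_rows", "body": {"series": [{"fingers": 0.1,"dx": 0,"dy": 0,"dz": 0,"turn": 0}]}}

```text
clock: 3.92
position: [0.3985, 0.3568, 0.1098]
ee_rot: [0.012, 0.37, 0.929, 0.019]
contact_force: [0.0, -0.1, -0.7]
width: 0.0386
```

>>> {"method": "play_rows", "body": {"series": [{"fingers": 0.1,"dx": 0,"dy": 0,"dz": 0,"turn": 0},{"fingers": 0.1,"dx": 0,"dy": 0,"dz": 0,"turn": 0}]}}

```text
clock: 4.08
position: [0.3978, 0.3563, 0.1085]
ee_rot: [0.011, 0.37, 0.929, 0.018]
contact_force: [0.6, -0.8, -0.3]
width: 0.0381
```

```bash
python3 - <<'E'
from h import *
s=get_state();print(s["position"],s["qpos"],s["qd"],s["ee_rot"])
E
```

```text
[0.39784015 0.3563233  0.10849348] [ 0.5987687   0.30692749  1.82553155  0.00240882  0.96677147 -1.78536723] [-0.00043426  0.00679729  0.00443997 -0.00018519 -0.00357538 -0.00032462] [0.01100772 0.37027197 0.92868137 0.01812212]
```

>>> {"method": "play_rows", "body": {"series": [{"fingers": 0.1,"dx": 0,"dy": 0,"dz": -8,"turn": 0},{"fingers": 0.1,"dx": 0,"dy": 0,"dz": -8,"turn": 0},{"fingers": 0.1,"dx": 0,"dy": 0,"dz": -5,"turn": 0},{"fingers": 0.1,"dx": 0,"dy": 0,"dz": -2,"turn": 0},{"fingers": 0.1,"dx": 0,"dy": 0,"dz": 0,"turn": 0}]}}

```text
clock: 4.5
position: [0.3982, 0.3566, 0.0829]
ee_rot: [0.011, 0.37, 0.929, 0.018]
contact_force: [0.3, -0.3, 2.2]
width: 0.0383
```

>>> {"method": "play_rows", "body": {"series": [{"fingers": 0.5,"dx": 0,"dy": 0,"dz": 0,"turn": 0},{"fingers": 0.6,"dx": 0,"dy": 0,"dz": 0,"turn": 0},{"fingers": 0.8,"dx": 0,"dy": 0,"dz": 0,"turn": 0},{"fingers": 1,"dx": 0,"dy": 0,"dz": 0,"turn": 0},{"fingers": 1,"dx": 0,"dy": 0,"dz": 0,"turn": 0},{"fingers": 1,"dx": 0,"dy": 0,"dz": 0,"turn": 0},{"fingers": 1,"dx": 0,"dy": 0,"dz": 0,"turn": 0}], "squeeze": 40}}

```text
clock: 5.08
position: [0.398, 0.3568, 0.0827]
ee_rot: [0.011, 0.371, 0.929, 0.018]
contact_force: [0.7, -0.4, -0.6]
width: 0.012
```

>>> {"method": "play_rows", "body": {"series": [{"fingers": 1,"dx": 0,"dy": 0,"dz": 0,"turn": -0.08},{"fingers": 1,"dx": 0,"dy": 0,"dz": 0,"turn": -0.08},{"fingers": 1,"dx": 0,"dy": 0,"dz": 0,"turn": -0.08},{"fingers": 1,"dx": 0,"dy": 0,"dz": 0,"turn": -0.08},{"fingers": 1,"dx": 0,"dy": 0,"dz": 0,"turn": -0.08},{"fingers": 1,"dx": 0,"dy": 0,"dz": 0,"turn": -0.08},{"fingers": 1,"dx": 0,"dy": 0,"dz": 0,"turn": -0.08},{"fingers": 1,"dx": 0,"dy": 0,"dz": 0,"turn": -0.08},{"fingers": 1,"dx": 0,"dy": 0,"dz": 0,"turn": -0.05},{"fingers": 1,"dx": 0,"dy": 0,"dz": 0,"turn": 0}]}}

```text
clock: 5.92
position: [0.3981, 0.3565, 0.0827]
ee_rot: [0.017, 0.675, 0.738, 0.014]
contact_force: [0.5, -0.3, -1.9]
width: 0.0116
```

```bash
cat > st.py <<'E'
from h import *
from scipy.spatial.transform import Rotation as Ro
s=get_state();q=s["ee_rot"];M=Ro.from_quat([q[1],q[2],q[3],q[0]]).as_matrix()
print("pos",s["position"].round(4),"yaw",round(np.arctan2(M[1,0],M[0,0]),4),"zax",M[:,2].round(3),"F",s["contact_force"].round(1),"w",round(s["width"],4),"t",round(s["clock"],2))
E
python3 st.py
```

```text
pos [0.3981 0.3565 0.0827] yaw 1.6597 zax [ 0.043 -0.003 -0.999] F [ 0.5 -0.3 -1.9] w 0.0116 t 5.92
```

>>> {"method": "play_rows", "body": {"series": [{"fingers": 1,"dx": 0,"dy": 0,"dz": 0,"turn": -0.07},{"fingers": 1,"dx": 0,"dy": 0,"dz": 0,"turn": -0.07},{"fingers": 1,"dx": 0,"dy": 0,"dz": 0,"turn": -0.05},{"fingers": 1,"dx": 0,"dy": 0,"dz": 0,"turn": 0},{"fingers": 1,"dx": 0,"dy": 0,"dz": 0,"turn": 0}]}}

```text
clock: 6.33
position: [0.398, 0.3565, 0.0827]
ee_rot: [0.018, 0.742, 0.67, 0.012]
contact_force: [-0.6, -0.8, -1.8]
width: 0.0115
```

```bash
python3 st.py
```

```text
pos [0.398  0.3565 0.0827] yaw 1.4689 zax [ 0.042 -0.01  -0.999] F [-0.6 -0.8 -1.8] w 0.0115 t 6.33
```

>>> {"method": "play_rows", "body": {"series": [{"fingers": 1,"dx": 0,"dy": 0,"dz": 0,"turn": -0.05},{"fingers": 1,"dx": 0,"dy": 0,"dz": 0,"turn": -0.03},{"fingers": 1,"dx": 0,"dy": 0,"dz": 0,"turn": 0},{"fingers": 1,"dx": 0,"dy": 0,"dz": 0,"turn": 0}]}}

```text
clock: 6.67
position: [0.3981, 0.3564, 0.0827]
ee_rot: [0.018, 0.767, 0.642, 0.012]
contact_force: [0.4, -0.1, -1.3]
width: 0.0113
```

```bash
python3 st.py
```

```text
pos [0.3981 0.3564 0.0827] yaw 1.3932 zax [ 0.041 -0.013 -0.999] F [ 0.4 -0.1 -1.3] w 0.0113 t 6.67
```

>>> {"method": "play_rows", "body": {"series": [{"fingers": 0.3,"dx": 0,"dy": 0,"dz": 0,"turn": 0},{"fingers": 0.3,"dx": 0,"dy": 0,"dz": 0,"turn": 0},{"fingers": 0.3,"dx": 0,"dy": 0,"dz": 0,"turn": 0},{"fingers": 0.3,"dx": 0,"dy": 0,"dz": 12,"turn": 0},{"fingers": 0.3,"dx": 0,"dy": 0,"dz": 20,"turn": 0},{"fingers": 0.3,"dx": 0,"dy": 0,"dz": 20,"turn": 0},{"fingers": 0.3,"dx": 0,"dy": 0,"dz": 20,"turn": 0},{"fingers": 0.3,"dx": 0,"dy": 0,"dz": 20,"turn": 0},{"fingers": 0.3,"dx": -15,"dy": -15,"dz": 20,"turn": 0},{"fingers": 0.3,"dx": -20,"dy": -20,"dz": 20,"turn": 0},{"fingers": 0.3,"dx": -20,"dy": -20,"dz": 10,"turn": 0},{"fingers": 0.3,"dx": -20,"dy": -20,"dz": 0,"turn": 0},{"fingers": 0.3,"dx": -20,"dy": -20,"dz": 0,"turn": 0},{"fingers": 0,"dx": -15,"dy": -15,"dz": 0,"turn": 0},{"fingers": 0,"dx": -8,"dy": -10,"dz": 0,"turn": 0},{"fingers": 0,"dx": 0,"dy": 0,"dz": 0,"turn": 0}]}}

```text
clock: 8.0
position: [0.276, 0.2319, 0.2332]
ee_rot: [0.02, 0.762, 0.647, 0.015]
contact_force: [-0.5, -0.8, -1.1]
width: 0.0426
```

```bash
python3 st.py; python3 - <<'E'
from h import *
T=get_image("top");S=get_image("scene")
a=cv2.resize(T["pixels"][240:280,195:235],(400,400),interpolation=cv2.INTER_CUBIC) #10
b=cv2.resize(S["pixels"][270:335,265:330],(390,400),interpolation=cv2.INTER_CUBIC) #6,6.15
cv2.imwrite("pics/c4.png",np.hstack([a,b])[:,:,::-1])
E
```

```text
pos [0.276  0.2319 0.2332] yaw 1.4069 zax [ 0.049 -0.011 -0.999] F [-0.5 -0.8 -1.1] w 0.0426 t 8.0
```

View pics/c4.png

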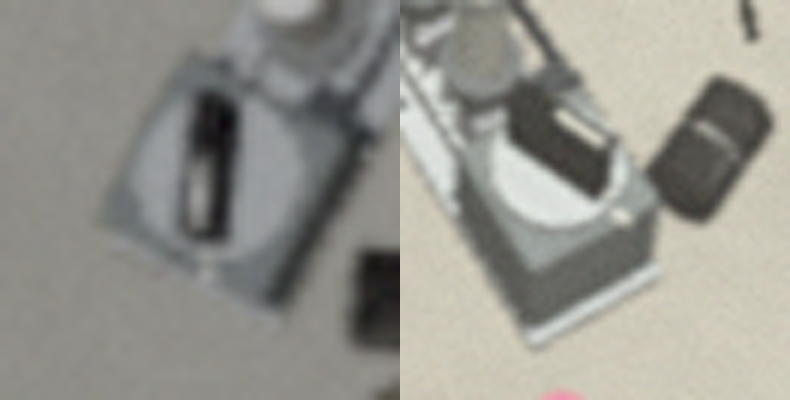

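The bar's pointer end now points at the white mark (top crop: mark (208,270), bar ends (217,93)–(206,240)). Numeric check, plus a sharper crate fit by template matching.

```bash
python3 - <<'E'
from h import *
T=get_image("top");S=get_image("scene")
ut=lambda a:(np.array(a)+.5)/10-.5+[195,240]
us=lambda a:(np.array(a)-[400,0]+.5)/[6,6.154]-.5+[265,270]
A=np.array([.398,.3565])
ang=lambda v:np.arctan2(v[1],v[0])
p,q=ray(T,ut((206,238)),.103),ray(T,ut((217,95)),.103);print("T bar",p,q,ang(q-p),(p+q)/2)
m=ray(T,ut((208,270)),.061);ms=ray(S,us((623,215)),.061);print(m,ms,ang(A-m[:2]),ang(A-ms[:2]),np.hypot(*(A-m[:2])),np.hypot(*(A-ms[:2])))
p,q=ray(S,us((615,145)),.103),ray(S,us((518,85)),.103);print("S bar",p,q,ang(q-p),(p+q)/2)
a=cv2.resize(T["pixels"][190:245,362:422],(480,440),interpolation=cv2.INTER_CUBIC) #8
cv2.imwrite("pics/c5.png",np.clip(a[:,:,::-1]*2.0,0,255))
E
```

```text
T bar [0.37423221 0.35786087 0.103     ] [0.41853909 0.35117441 0.103     ] -0.14978220483470223 [0.39638565 0.35451764 0.103     ]
[0.36809353 0.36403414 0.061     ] [0.36706327 0.3621701  0.061     ] -0.24678796064197608 -0.18126882979154038 0.030840888894110234 0.031452048110507023
S bar [0.37417416 0.35885654 0.103     ] [0.41863705 0.3524581  0.103     ] -0.14292413202984658 [0.39640561 0.35565732 0.103     ][ WARN:0@2.338] global loadsave.cpp:1063 imwrite_ Unsupported depth image for selected encoder is fallbacked to CV_8U.
```

View pics/c5.png

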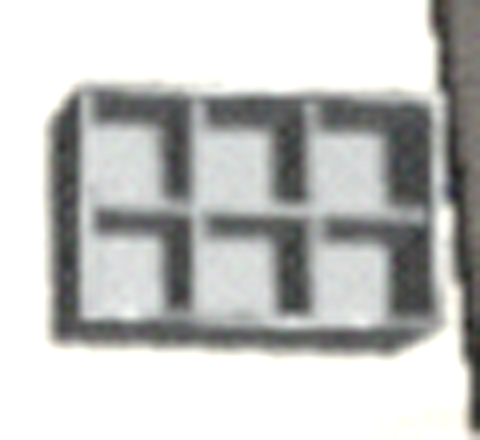

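Bar direction reads −0.146 and the mark averages −0.21 (gripper gave −0.178), so the dial is about 1.15–1.17, slightly below the mark. I'll regrip and trim it, and refine the crate by line fitting meanwhile.

```bash
cat > crate.py <<'E'
from h import *
from scipy.optimize import minimize
from scipy.ndimage import map_coordinates
def segs():
    o=[];k=np.linspace(-1,1,41)
    for x in(-.048,.048): o.append(np.c_[k*0+x,k*.072,k*0+.072])
    for y in(-.072,.072): o.append(np.c_[k*.048,k*0+y,k*0+.072])
    o.append(np.c_[k*0,k*.068,k*0+.062])
    for y in(-.024,.024): o.append(np.c_[k*.045,k*0+y,k*0+.062])
    return np.vstack(o)
def crate(ims,x0):
    P=segs();hp=[]
    for im in ims:
        g=im["pixels"].mean(2);hp.append(np.clip(cv2.GaussianBlur(g,(0,0),.7)-cv2.GaussianBlur(g,(0,0),3.),-12,12))
    def cost(p):
        c,s=np.cos(p[2]),np.sin(p[2]);R=np.array([[c,-s,0],[s,c,0],[0,0,1]]);v=0
        for im,h in zip(ims,hp):
            u=proj(im,P@R.T+[p[0],p[1],0]);v-=map_coordinates(h,[u[:,1],u[:,0]],order=1).mean()
        return v
    best=None
    for a in np.arange(-.012,.013,.004):
        for b in np.arange(-.012,.013,.004):
            for t in(-.06,-.03,0,.03,.06):
                q=np.array(x0)+[a,b,t];v=cost(q)
                if best is None or v<best[0]: best=(v,q)
    o=minimize(cost,best[1],method="Nelder-Mead",options=dict(initial_simplex=best[1]+np.array([[0,0,0],[.003,0,0],[0,.003,0],[0,0,.02]])))
    return o.x,o.fun
if __name__=="__main__":
    import sys
    x0=[float(v) for v in sys.argv[1:4]] or [.4713,-.2305,-.137]
    T=get_image("top");S=get_image("scene")
    for ims in((T,S),(T,),(S,)): print(*[np.round(v,4) for v in crate(ims,x0)])
    x=crate((T,S),x0)[0];c,s=np.cos(x[2]),np.sin(x[2])
    for X in(.024,-.024):
        for Y in(.048,0,-.048): print((X,Y),np.round([x[0]+c*X-s*Y,x[1]+s*X+c*Y],4))
E
python3 crate.py
```

```text
[ 0.4747 -0.2352 -0.152 ] -17.0541
[ 0.4759 -0.2353 -0.1486] -8.0681
[ 0.4737 -0.2354 -0.1601] -9.2875
(0.024, 0.048) [ 0.5056 -0.1914]
(0.024, 0) [ 0.4984 -0.2389]
(0.024, -0.048) [ 0.4911 -0.2863]
(-0.024, 0.048) [ 0.4582 -0.1842]
(-0.024, 0) [ 0.4509 -0.2316]
(-0.024, -0.048) [ 0.4437 -0.279 ]
```

>>> {"method": "play_rows", "body": {"series": [{"fingers": 0.1,"dx": 15,"dy": 15,"dz": -5,"turn": -0.02},{"fingers": 0.1,"dx": 20,"dy": 20,"dz": -10,"turn": -0.02},{"fingers": 0.1,"dx": 20,"dy": 20,"dz": -15,"turn": 0},{"fingers": 0.1,"dx": 20,"dy": 20,"dz": -15,"turn": 0},{"fingers": 0.1,"dx": 20,"dy": 20,"dz": -15,"turn": 0},{"fingers": 0.1,"dx": 12,"dy": 13,"dz": -10,"turn": 0},{"fingers": 0.1,"dx": 5,"dy": 6,"dz": -5,"turn": 0},{"fingers": 0.1,"dx": 0,"dy": 0,"dz": 0,"turn": 0},{"fingers": 0.1,"dx": 0,"dy": 0,"dz": 0,"turn": 0}]}}

```text
clock: 9.05
position: [0.4008, 0.3591, 0.1504]
ee_rot: [0.02, 0.775, 0.632, 0.014]
contact_force: [-0.4, -1.0, 0.0]
width: 0.0385
```

```bash
python3 st.py
```

```text
pos [0.4008 0.3591 0.1504] yaw 1.3678 zax [ 0.048 -0.013 -0.999] F [-0.4 -1.   0. ] w 0.0385 t 9.05
```

>>> {"method": "play_rows", "body": {"series": [{"fingers": 0.1,"dx": -2,"dy": -2,"dz": -12,"turn": 0},{"fingers": 0.1,"dx": -1,"dy": -1,"dz": -12,"turn": 0},{"fingers": 0.1,"dx": 0,"dy": 0,"dz": -12,"turn": 0},{"fingers": 0.1,"dx": 0,"dy": 0,"dz": -12,"turn": 0},{"fingers": 0.1,"dx": 0,"dy": 0,"dz": -10,"turn": 0},{"fingers": 0.1,"dx": 0,"dy": 0,"dz": -5,"turn": 0},{"fingers": 0.1,"dx": 0,"dy": 0,"dz": -2,"turn": 0},{"fingers": 0.1,"dx": 0,"dy": 0,"dz": 0,"turn": 0}]}}

```text
clock: 9.72
position: [0.3943, 0.3524, 0.0886]
ee_rot: [0.021, 0.775, 0.632, 0.016]
contact_force: [-0.1, 0.3, -0.7]
width: 0.0385
```

```bash
python3 st.py
```

```text
pos [0.3943 0.3524 0.0886] yaw 1.3679 zax [ 0.051 -0.012 -0.999] F [-0.1  0.3 -0.7] w 0.0385 t 9.72
```

>>> {"method": "play_rows", "body": {"series": [{"fingers": 0.5,"dx": 0,"dy": 0,"dz": 0,"turn": 0},{"fingers": 0.6,"dx": 0,"dy": 0,"dz": 0,"turn": 0},{"fingers": 0.8,"dx": 0,"dy": 0,"dz": 0,"turn": 0},{"fingers": 1,"dx": 0,"dy": 0,"dz": 0,"turn": 0},{"fingers": 1,"dx": 0,"dy": 0,"dz": 0,"turn": 0},{"fingers": 1,"dx": 0,"dy": 0,"dz": 0,"turn": 0}]}}

```text
clock: 10.22
position: [0.3958, 0.3569, 0.0903]
ee_rot: [0.019, 0.775, 0.631, 0.021]
contact_force: [0.6, 2.1, -3.7]
width: 0.0112
```

```bash
python3 st.py
```

```text
pos [0.3958 0.3569 0.0903] yaw 1.3669 zax [ 0.056 -0.003 -0.998] F [ 0.6  2.1 -3.7] w 0.0112 t 10.22
```

>>> {"method": "play_rows", "body": {"series": [{"fingers": 0.3,"dx": 0,"dy": 0,"dz": 0,"turn": 0},{"fingers": 0.3,"dx": 0,"dy": 0,"dz": 0,"turn": 0},{"fingers": 0.3,"dx": 0,"dy": 0,"dz": 0,"turn": 0},{"fingers": 0.3,"dx": 0,"dy": 0,"dz": 10,"turn": 0},{"fingers": 0.3,"dx": 0,"dy": 0,"dz": 20,"turn": 0},{"fingers": 0.3,"dx": 0,"dy": 0,"dz": 40,"turn": 0},{"fingers": 0.3,"dx": 0,"dy": 0,"dz": 40,"turn": 0},{"fingers": 0.3,"dx": 0,"dy": 0,"dz": 40,"turn": 0},{"fingers": -0.2,"dx": 0,"dy": 0,"dz": 0,"turn": 0},{"fingers": -0.2,"dx": 0,"dy": 0,"dz": 0,"turn": 0},{"fingers": -0.2,"dx": 0,"dy": 0,"dz": 0,"turn": 0}]}}

```text
clock: 11.13
position: [0.3953, 0.3556, 0.2548]
ee_rot: [0.019, 0.776, 0.631, 0.024]
contact_force: [0.0, -0.2, 0.6]
width: 0.0511
```

```bash
python3 st.py
```

```text
pos [0.3953 0.3556 0.2548] yaw 1.3657 zax [ 0.061  0.001 -0.998] F [ 0.  -0.2  0.6] w 0.0511 t 11.13
```

>>> {"method": "play_rows", "body": {"series": [{"fingers": -0.2,"dx": 18,"dy": -12,"dz": 0,"turn": -0.05},{"fingers": -0.2,"dx": 30,"dy": -19,"dz": 0,"turn": -0.08},{"fingers": -0.2,"dx": 30,"dy": -19,"dz": 0,"turn": -0.08},{"fingers": -0.2,"dx": 30,"dy": -19,"dz": 0,"turn": -0.08},{"fingers": -0.2,"dx": 30,"dy": -19,"dz": 0,"turn": -0.08},{"fingers": -0.2,"dx": 30,"dy": -19,"dz": 0,"turn": 0},{"fingers": -0.2,"dx": 30,"dy": -19,"dz": 0,"turn": 0},{"fingers": -0.2,"dx": 0,"dy": 0,"dz": 0,"turn": 0}]}}

```text
clock: 11.8
position: [0.5941, 0.2223, 0.2462]
ee_rot: [0.021, 0.881, 0.472, 0.014]
contact_force: [0.6, 0.3, 0.5]
width: 0.0513
```

```bash
python3 st.py
```

```text
pos [0.5941 0.2223 0.2462] yaw 0.9833 zax [ 0.044 -0.024 -0.999] F [0.6 0.3 0.5] w 0.0513 t 11.8
```

>>> {"method": "play_rows", "body": {"series": [{"fingers": -0.2,"dx": 0,"dy": 0,"dz": 0,"turn": 0},{"fingers": -0.2,"dx": 0,"dy": 0,"dz": 0,"turn": 0}]}}

```text
clock: 11.97
position: [0.5941, 0.2203, 0.2425]
ee_rot: [0.02, 0.882, 0.47, 0.01]
contact_force: [0.4, 0.0, -0.0]
width: 0.0513
```

```bash
python3 st.py
```

```text
pos [0.5941 0.2203 0.2425] yaw 0.9796 zax [ 0.037 -0.026 -0.999] F [ 0.4  0.  -0. ] w 0.0513 t 11.97
```

>>> {"method": "play_rows", "body": {"series": [{"fingers": -0.2,"dx": 12,"dy": -3,"dz": -5,"turn": 0.015},{"fingers": -0.2,"dx": 9,"dy": -2,"dz": -12,"turn": 0},{"fingers": -0.2,"dx": 0,"dy": 0,"dz": -18,"turn": 0},{"fingers": -0.2,"dx": 0,"dy": 0,"dz": -18,"turn": 0},{"fingers": -0.2,"dx": 0,"dy": 0,"dz": -18,"turn": 0},{"fingers": -0.2,"dx": 0,"dy": 0,"dz": -12,"turn": 0},{"fingers": -0.2,"dx": 0,"dy": 0,"dz": -6,"turn": 0},{"fingers": -0.2,"dx": 0,"dy": 0,"dz": 0,"turn": 0},{"fingers": -0.2,"dx": 0,"dy": 0,"dz": 0,"turn": 0}]}}

```text
clock: 12.72
position: [0.6124, 0.2199, 0.143]
ee_rot: [0.019, 0.876, 0.482, 0.008]
contact_force: [0.2, -0.9, -0.1]
width: 0.0514
```

```bash
python3 st.py
```

```text
pos [0.6124 0.2199 0.143 ] yaw 1.0066 zax [ 0.033 -0.025 -0.999] F [ 0.2 -0.9 -0.1] w 0.0514 t 12.72
```

>>> {"method": "play_rows", "body": {"series": [{"fingers": -0.2,"dx": 3,"dy": -4,"dz": -8,"turn": 0},{"fingers": -0.2,"dx": 0,"dy": 0,"dz": -12,"turn": 0},{"fingers": -0.2,"dx": 0,"dy": 0,"dz": -12,"turn": 0},{"fingers": -0.2,"dx": 0,"dy": 0,"dz": -8,"turn": 0},{"fingers": -0.2,"dx": 0,"dy": 0,"dz": -4,"turn": 0},{"fingers": -0.2,"dx": 0,"dy": 0,"dz": 0,"turn": 0}]}}

```text
clock: 13.22
position: [0.6193, 0.2163, 0.1004]
ee_rot: [0.02, 0.875, 0.483, 0.013]
contact_force: [-0.0, -1.1, -0.3]
width: 0.0512
```

```bash
python3 st.py; python3 - <<'E'
from h import *
S=get_image("scene");T=get_image("top")
a=cv2.resize(S["pixels"][190:300,220:330],(440,440),interpolation=cv2.INTER_CUBIC)
b=cv2.resize(T["pixels"][160:230,225:295],(350,440),interpolation=cv2.INTER_CUBIC)
cv2.imwrite("pics/c6.png",np.hstack([a,b])[:,:,::-1])
E
```

```text
pos [0.6193 0.2163 0.1004] yaw 1.0086 zax [ 0.043 -0.023 -0.999] F [-0.  -1.1 -0.3] w 0.0512 t 13.22
```

View pics/c6.png

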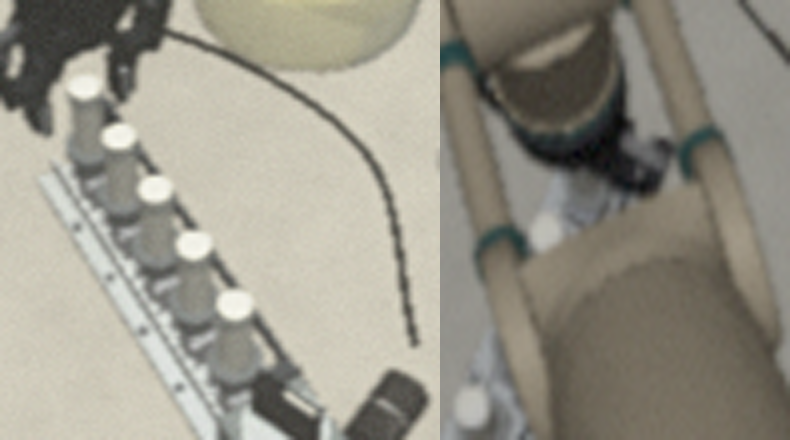

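Fingers at (40,130) and (120,98) straddle the first stem (83,85). Closing.

>>> {"method": "play_rows", "body": {"series": [{"fingers": 0.2,"dx": -3,"dy": -1,"dz": -4,"turn": 0},{"fingers": 0.4,"dx": 0,"dy": 0,"dz": 0,"turn": 0},{"fingers": 0.6,"dx": 0,"dy": 0,"dz": 0,"turn": 0},{"fingers": 0.8,"dx": 0,"dy": 0,"dz": 0,"turn": 0},{"fingers": 0.8,"dx": 0,"dy": 0,"dz": 0,"turn": 0},{"fingers": 0.8,"dx": 0,"dy": 0,"dz": 0,"turn": 0}], "squeeze": 60}}

```text
clock: 13.82
position: [0.6176, 0.2154, 0.0991]
ee_rot: [0.021, 0.875, 0.483, 0.016]
contact_force: [0.4, -0.1, -0.9]
width: 0.0205
```

```bash
python3 st.py
```

```text
pos [0.6176 0.2154 0.0991] yaw 1.0089 zax [ 0.048 -0.022 -0.999] F [ 0.4 -0.1 -0.9] w 0.0205 t 13.82
```

>>> {"method": "play_rows", "body": {"series": [{"fingers": 0.8,"dx": 0,"dy": 0,"dz": 6,"turn": 0},{"fingers": 0.8,"dx": 0,"dy": 0,"dz": 8,"turn": 0},{"fingers": 0.8,"dx": 0,"dy": 0,"dz": 8,"turn": 0},{"fingers": 0.8,"dx": 0,"dy": 0,"dz": 8,"turn": 0},{"fingers": 0.8,"dx": 0,"dy": 0,"dz": 10,"turn": 0},{"fingers": 0.8,"dx": 0,"dy": 0,"dz": 10,"turn": 0},{"fingers": 0.8,"dx": 0,"dy": 0,"dz": 10,"turn": 0}]}}

```text
clock: 14.4
position: [0.6159, 0.2151, 0.1626]
ee_rot: [0.02, 0.875, 0.483, 0.013]
contact_force: [1.0, -0.2, -2.4]
width: 0.0205
```

```bash
python3 st.py
```

```text
pos [0.6159 0.2151 0.1626] yaw 1.0089 zax [ 0.043 -0.023 -0.999] F [ 1.  -0.2 -2.4] w 0.0205 t 14.4
```

>>> {"method": "play_rows", "body": {"series": [{"fingers": 0.8,"dx": -4,"dy": -3,"dz": 20,"turn": 0},{"fingers": 0.8,"dx": -10,"dy": -6,"dz": 25,"turn": 0},{"fingers": 0.8,"dx": -18,"dy": -11,"dz": 20,"turn": -0.02},{"fingers": 0.8,"dx": -24,"dy": -14,"dz": 10,"turn": -0.04},{"fingers": 0.8,"dx": -24,"dy": -14,"dz": 3,"turn": -0.04},{"fingers": 0.8,"dx": -24,"dy": -14,"dz": 0,"turn": -0.04},{"fingers": 0.8,"dx": -24,"dy": -14,"dz": 0,"turn": -0.04},{"fingers": 0.8,"dx": -24,"dy": -14,"dz": 0,"turn": -0.04},{"fingers": 0.8,"dx": -24,"dy": -14,"dz": 0,"turn": -0.04},{"fingers": 0.8,"dx": -24,"dy": -14,"dz": 0,"turn": -0.04},{"fingers": 0.8,"dx": -24,"dy": -14,"dz": 0,"turn": -0.04},{"fingers": 0.8,"dx": -18,"dy": -14,"dz": 0,"turn": -0.03},{"fingers": 0.8,"dx": -10,"dy": -14,"dz": 0,"turn": 0},{"fingers": 0.8,"dx": -4,"dy": -8,"dz": 0,"turn": 0}]}}

```text
clock: 15.57
position: [0.3529, 0.0444, 0.2669]
ee_rot: [0.029, 0.951, 0.307, 0.027]
contact_force: [0.5, -0.3, -1.6]
width: 0.0205
```

```bash
python3 st.py; python3 crate.py .4747 -.2352 -.152
```

```text
pos [0.3529 0.0444 0.2669] yaw 0.6252 zax [ 0.069 -0.039 -0.997] F [ 0.5 -0.3 -1.6] w 0.0205 t 15.57
[ 0.4753 -0.2352 -0.1499] -13.1816
[ 0.4758 -0.2353 -0.1494] -8.1224
[ 0.4747 -0.2353 -0.15  ] -5.1359
(0.024, 0.048) [ 0.5062 -0.1913]
(0.024, 0) [ 0.499  -0.2388]
(0.024, -0.048) [ 0.4918 -0.2862]
(-0.024, 0.048) [ 0.4587 -0.1842]
(-0.024, 0) [ 0.4515 -0.2316]
(-0.024, -0.048) [ 0.4444 -0.2791]
```

>>> {"method": "play_rows", "body": {"series": [{"fingers": 0.8,"dx": 4,"dy": -10,"dz": 0,"turn": 0},{"fingers": 0.8,"dx": 10,"dy": -20,"dz": -4,"turn": 0},{"fingers": 0.8,"dx": 11,"dy": -24,"dz": -4,"turn": 0},{"fingers": 0.8,"dx": 11,"dy": -24,"dz": -4,"turn": 0},{"fingers": 0.8,"dx": 11,"dy": -24,"dz": -4,"turn": 0},{"fingers": 0.8,"dx": 11,"dy": -24,"dz": -4,"turn": 0},{"fingers": 0.8,"dx": 11,"dy": -24,"dz": -4,"turn": 0},{"fingers": 0.8,"dx": 11,"dy": -24,"dz": -4,"turn": 0},{"fingers": 0.8,"dx": 11,"dy": -20,"dz": -4,"turn": 0},{"fingers": 0.8,"dx": 8,"dy": -14,"dz": 0,"turn": 0},{"fingers": 0.8,"dx": 4,"dy": -8,"dz": 0,"turn": 0},{"fingers": 0.8,"dx": 0,"dy": 0,"dz": 0,"turn": 0},{"fingers": 0.8,"dx": 0,"dy": 0,"dz": 0,"turn": 0}]}}

```text
clock: 16.75
position: [0.4724, -0.1779, 0.2432]
ee_rot: [0.031, 0.95, 0.308, 0.04]
contact_force: [-0.3, 0.8, -0.9]
width: 0.0204
```

```bash
python3 st.py
```

```text
pos [ 0.4724 -0.1779  0.2432] yaw 0.6286 zax [ 0.094 -0.034 -0.995] F [-0.3  0.8 -0.9] w 0.0204 t 16.75
```

>>> {"method": "play_rows", "body": {"series": [{"fingers": 0.8,"dx": 28,"dy": -11,"dz": 0,"turn": 0},{"fingers": 0.8,"dx": 28,"dy": -11,"dz": 0,"turn": 0},{"fingers": 0.8,"dx": 0,"dy": 0,"dz": 0,"turn": 0},{"fingers": 0.8,"dx": 0,"dy": 0,"dz": 0,"turn": 0},{"fingers": 0.8,"dx": 0,"dy": 0,"dz": 0,"turn": 0}]}}

```text
clock: 17.17
position: [0.5276, -0.1933, 0.2447]
ee_rot: [0.029, 0.95, 0.31, 0.039]
contact_force: [0.2, -0.8, -1.6]
width: 0.0205
```

```bash
python3 st.py
```

```text
pos [ 0.5276 -0.1933  0.2447] yaw 0.6331 zax [ 0.092 -0.03  -0.995] F [ 0.2 -0.8 -1.6] w 0.0205 t 17.17
```

>>> {"method": "play_rows", "body": {"series": [{"fingers": 0.8,"dx": -6,"dy": 2,"dz": 0,"turn": 0},{"fingers": 0.8,"dx": -9,"dy": 4,"dz": 0,"turn": 0},{"fingers": 0.8,"dx": -9,"dy": 4,"dz": 0,"turn": 0},{"fingers": 0.8,"dx": -9,"dy": 4,"dz": 0,"turn": 0},{"fingers": 0.8,"dx": -9,"dy": 4,"dz": 0,"turn": 0},{"fingers": 0.8,"dx": -9,"dy": 4,"dz": 0,"turn": 0},{"fingers": 0.8,"dx": -5,"dy": 2,"dz": 0,"turn": 0},{"fingers": 0.8,"dx": 0,"dy": 0,"dz": 0,"turn": 0},{"fingers": 0.8,"dx": 0,"dy": 0,"dz": 0,"turn": 0}]}}

```text
clock: 17.92
position: [0.459, -0.1618, 0.2459]
ee_rot: [0.027, 0.949, 0.311, 0.039]
contact_force: [0.3, -0.2, -0.2]
width: 0.0203
```

```bash
python3 st.py
```

```text
pos [ 0.459  -0.1618  0.2459] yaw 0.6347 zax [ 0.09  -0.028 -0.996] F [ 0.3 -0.2 -0.2] w 0.0203 t 17.92
```

>>> {"method": "play_rows", "body": {"series": [{"fingers": 0.8,"dx": 0,"dy": -8,"dz": -4,"turn": 0},{"fingers": 0.8,"dx": 0,"dy": -8,"dz": -8,"turn": 0},{"fingers": 0.8,"dx": 0,"dy": -6,"dz": -10,"turn": 0},{"fingers": 0.8,"dx": 0,"dy": 0,"dz": -10,"turn": 0},{"fingers": 0.8,"dx": 0,"dy": 0,"dz": -10,"turn": 0},{"fingers": 0.8,"dx": 0,"dy": 0,"dz": -10,"turn": 0},{"fingers": 0.8,"dx": 0,"dy": 0,"dz": -6,"turn": 0},{"fingers": 0.8,"dx": 0,"dy": 0,"dz": 0,"turn": 0},{"fingers": 0.8,"dx": 0,"dy": 0,"dz": 0,"turn": 0}]}}

```text
clock: 18.67
position: [0.4622, -0.1931, 0.1811]
ee_rot: [0.029, 0.95, 0.31, 0.039]
contact_force: [-0.6, 0.2, -0.8]
width: 0.0204
```

```bash
python3 st.py
```

```text
pos [ 0.4622 -0.1931  0.1811] yaw 0.6324 zax [ 0.091 -0.032 -0.995] F [-0.6  0.2 -0.8] w 0.0204 t 18.67
```

>>> {"method": "play_rows", "body": {"series": [{"fingers": 0.8,"dx": -3,"dy": 4,"dz": 0,"turn": 0},{"fingers": 0.8,"dx": -2,"dy": 3,"dz": 0,"turn": 0},{"fingers": 0.8,"dx": 0,"dy": 0,"dz": 0,"turn": 0},{"fingers": 0.8,"dx": 0,"dy": 0,"dz": 0,"turn": 0}]}}

```text
clock: 19.0
position: [0.4577, -0.1864, 0.1819]
ee_rot: [0.03, 0.95, 0.309, 0.039]
contact_force: [-0.4, 0.1, -1.1]
width: 0.0206
```

```bash
python3 st.py; python3 - <<'E'
from h import *
S=get_image("scene");T=get_image("top")
a=cv2.resize(S["pixels"][90:190,300:400],(500,500),interpolation=cv2.INTER_CUBIC)
cv2.imwrite("pics/c7.png",a[:,:,::-1])
E
```

```text
pos [ 0.4577 -0.1864  0.1819] yaw 0.6322 zax [ 0.093 -0.033 -0.995] F [-0.4  0.1 -1.1] w 0.0206 t 19.0
```

View pics/c7.png

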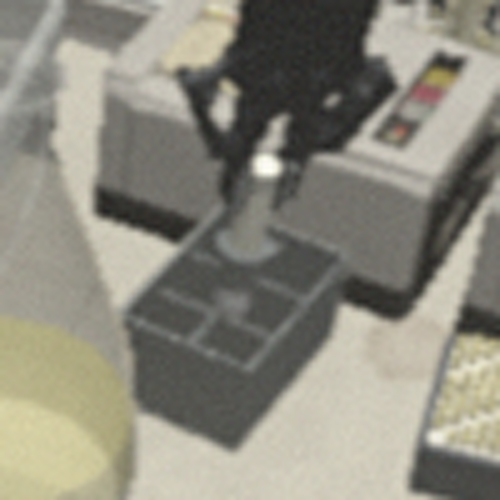

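Cartridge upright in the gripper: stem top at (265,165), collar (248,245), foot ~(233,303), over the crate. Check these against the calibration.

```bash
python3 - <<'E'
from h import *
S=get_image("scene")
P=get_state()["position"]
f=lambda p:((proj(S,p)[0]-[300,90])*5).round()
print("exp top",f(P+[0,0,.021]),"foot",f(P-[0,0,.091]),"collar",f(P-[0,0,.042]))
for x in(-.03,-.02,-.01,0,.01): print(x,ray(S,np.array([233,303])/5+[300,90],.09+x))
print("collar pos",ray(S,np.array([248,245])/5+[300,90],P[2]-.042),"top",ray(S,np.array([265,165])/5+[300,90],P[2]+.021))
for c in((.4587,-.1842),(.4515,-.2316),(.5062,-.1913)): print(c,f([*c,.072]))
E
```

```text
exp top [259. 161.] foot [234. 307.] collar [244. 245.]
-0.03 [ 0.46881722 -0.22754309  0.06      ]
-0.02 [ 0.46579247 -0.21526656  0.07      ]
-0.01 [ 0.46276772 -0.20299003  0.08      ]
0 [ 0.45974296 -0.19071351  0.09      ]
0.01 [ 0.45671821 -0.17843698  0.1       ]
collar pos [ 0.45586607 -0.18777622  0.13984467] top [ 0.45313776 -0.18405401  0.20284467]
(0.4587, -0.1842) [227. 331.]
(0.4515, -0.2316) [262. 293.]
(0.5062, -0.1913) [163. 304.]
```

>>> {"method": "play_rows", "body": {"series": [{"fingers": 0.8,"dx": 1,"dy": 3,"dz": -6,"turn": 0},{"fingers": 0.8,"dx": 0,"dy": 0,"dz": -9,"turn": 0},{"fingers": 0.8,"dx": 0,"dy": 0,"dz": -9,"turn": 0},{"fingers": 0.8,"dx": 0,"dy": 0,"dz": -5,"turn": 0},{"fingers": 0.8,"dx": 0,"dy": 0,"dz": 0,"turn": 0}]}}

```text
clock: 19.57
position: [0.459, -0.183, 0.1502]
ee_rot: [0.03, 0.95, 0.31, 0.039]
contact_force: [0.3, 0.0, -1.6]
width: 0.0206
```

```bash
python3 st.py
```

```text
pos [ 0.459  -0.183   0.1502] yaw 0.6326 zax [ 0.094 -0.033 -0.995] F [ 0.3  0.  -1.6] w 0.0206 t 19.57
```

>>> {"method": "play_rows", "body": {"series": [{"fingers": 0.8,"dx": -1,"dy": -1,"dz": -7,"turn": 0},{"fingers": 0.8,"dx": 0,"dy": 0,"dz": -9,"turn": 0},{"fingers": 0.8,"dx": 0,"dy": 0,"dz": -9,"turn": 0},{"fingers": 0.8,"dx": 0,"dy": 0,"dz": -8,"turn": 0},{"fingers": 0.8,"dx": 0,"dy": 0,"dz": -6,"turn": 0},{"fingers": 0.8,"dx": 0,"dy": 0,"dz": -4,"turn": 0},{"fingers": 0.8,"dx": 0,"dy": 0,"dz": 0,"turn": 0}]}}

```text
clock: 20.15
position: [0.4571, -0.1841, 0.1014]
ee_rot: [0.029, 0.95, 0.309, 0.039]
contact_force: [0.6, 0.7, -0.6]
width: 0.0206
```

```bash
python3 st.py
```

```text
pos [ 0.4571 -0.1841  0.1014] yaw 0.632 zax [ 0.091 -0.032 -0.995] F [ 0.6  0.7 -0.6] w 0.0206 t 20.15
```

Down 5 more mm, then release.

>>> {"method": "play_rows", "body": {"series": [{"fingers": 0.8,"dx": 0,"dy": 0,"dz": -3,"turn": 0},{"fingers": 0.8,"dx": 0,"dy": 0,"dz": -3,"turn": 0},{"fingers": 0.8,"dx": 0,"dy": 0,"dz": 0,"turn": 0}]}}

```text
clock: 20.4
position: [0.4578, -0.1845, 0.0954]
ee_rot: [0.03, 0.95, 0.309, 0.039]
contact_force: [-0.5, 0.1, -0.4]
width: 0.0204
```

```bash
python3 st.py
```

```text
pos [ 0.4578 -0.1845  0.0954] yaw 0.6321 zax [ 0.093 -0.033 -0.995] F [-0.5  0.1 -0.4] w 0.0204 t 20.4
```

>>> {"method": "play_rows", "body": {"series": [{"fingers": 0.4,"dx": 0,"dy": 0,"dz": 0,"turn": 0},{"fingers": 0.2,"dx": 0,"dy": 0,"dz": 0,"turn": 0},{"fingers": 0.0,"dx": 0,"dy": 0,"dz": 0,"turn": 0},{"fingers": 0.0,"dx": 0,"dy": 0,"dz": 0,"turn": 0},{"fingers": 0.0,"dx": 0,"dy": 0,"dz": 0,"turn": 0},{"fingers": 0.0,"dx": 0,"dy": 0,"dz": 8,"turn": 0},{"fingers": 0.0,"dx": 0,"dy": 0,"dz": 12,"turn": 0},{"fingers": 0.0,"dx": 0,"dy": 0,"dz": 12,"turn": 0},{"fingers": 0.0,"dx": 0,"dy": 0,"dz": 12,"turn": 0},{"fingers": 0.0,"dx": 0,"dy": 0,"dz": 12,"turn": 0},{"fingers": 0.0,"dx": 0,"dy": 0,"dz": 12,"turn": 0},{"fingers": 0.0,"dx": 0,"dy": 0,"dz": 12,"turn": 0},{"fingers": 0.0,"dx": 0,"dy": 0,"dz": 12,"turn": 0},{"fingers": 0.0,"dx": 0,"dy": 0,"dz": 12,"turn": 0}]}}

```text
clock: 21.57
position: [0.4571, -0.1839, 0.2076]
ee_rot: [0.03, 0.95, 0.309, 0.039]
contact_force: [0.1, -0.3, -1.0]
width: 0.0423
```

```bash
python3 st.py
```

```text
pos [ 0.4571 -0.1839  0.2076] yaw 0.6321 zax [ 0.093 -0.033 -0.995] F [ 0.1 -0.3 -1. ] w 0.0423 t 21.57
```

>>> {"method": "play_rows", "body": {"series": [{"fingers": -0.2,"dx": -7,"dy": 12,"dz": 8,"turn": 0},{"fingers": -0.2,"dx": -15,"dy": 34,"dz": 8,"turn": 0},{"fingers": -0.2,"dx": -15,"dy": 34,"dz": 8,"turn": 0},{"fingers": -0.2,"dx": -15,"dy": 34,"dz": 8,"turn": 0},{"fingers": -0.2,"dx": -15,"dy": 34,"dz": 0,"turn": 0},{"fingers": -0.2,"dx": 0,"dy": 0,"dz": 0,"turn": 0},{"fingers": -0.2,"dx": 0,"dy": 0,"dz": 0,"turn": 0}]}}

```text
clock: 22.15
position: [0.3845, -0.0287, 0.2469]
ee_rot: [0.032, 0.95, 0.308, 0.043]
contact_force: [-0.3, -0.1, -0.6]
width: 0.0512
```

```bash
python3 st.py; python3 -c "
from h import *;s=get_state();print(s['qpos'])"
```

```text
pos [ 0.3845 -0.0287  0.2469] yaw 0.629 zax [ 0.102 -0.034 -0.994] F [-0.3 -0.1 -0.6] w 0.0512 t 22.15
[-0.24822939 -0.07911352  1.90886243 -0.00843185  1.20418395 -0.87190627]
```

>>> {"method": "play_rows", "body": {"series": [{"fingers": -0.2,"dx": 0,"dy": 38,"dz": 0,"turn": 0},{"fingers": -0.2,"dx": 0,"dy": 38,"dz": 0,"turn": 0},{"fingers": -0.2,"dx": 0,"dy": 38,"dz": 0,"turn": 0},{"fingers": -0.2,"dx": 0,"dy": 38,"dz": 0,"turn": 0},{"fingers": -0.2,"dx": 0,"dy": 0,"dz": 0,"turn": 0},{"fingers": -0.2,"dx": 0,"dy": 0,"dz": 0,"turn": 0}]}}

```text
clock: 22.65
position: [0.3833, 0.1264, 0.2483]
ee_rot: [0.033, 0.951, 0.303, 0.045]
contact_force: [-1.3, 0.3, -0.7]
width: 0.0512
```

```bash
python3 st.py; python3 -c "
from h import *;s=get_state();print(s['qpos'])"
```

```text
pos [0.3833 0.1264 0.2483] yaw 0.6203 zax [ 0.105 -0.036 -0.994] F [-1.3  0.3 -0.7] w 0.0512 t 22.65
[ 0.19541289 -0.03977606  1.86993213 -0.05988458  1.21529214 -0.40372844]
```

>>> {"method": "play_rows", "body": {"series": [{"fingers": -0.2,"dx": 38,"dy": 0,"dz": 0,"turn": 0},{"fingers": -0.2,"dx": 38,"dy": 0,"dz": 0,"turn": 0},{"fingers": -0.2,"dx": 0,"dy": 0,"dz": 0,"turn": 0},{"fingers": -0.2,"dx": 0,"dy": 0,"dz": 0,"turn": 0}]}}

```text
clock: 22.98
position: [0.4604, 0.1228, 0.2474]
ee_rot: [0.034, 0.952, 0.303, 0.043]
contact_force: [-1.0, -0.0, -0.4]
width: 0.0507
```

```bash
python3 st.py
```

```text
pos [0.4604 0.1228 0.2474] yaw 0.6184 zax [ 0.102 -0.038 -0.994] F [-1.  -0.  -0.4] w 0.0507 t 22.98
```

>>> {"method": "play_rows", "body": {"series": [{"fingers": -0.2,"dx": 0,"dy": 0,"dz": 0,"turn": 0.12},{"fingers": -0.2,"dx": 0,"dy": 0,"dz": 0,"turn": 0.12},{"fingers": -0.2,"dx": 0,"dy": 0,"dz": 0,"turn": 0.12},{"fingers": -0.2,"dx": 0,"dy": 0,"dz": 0,"turn": 0},{"fingers": -0.2,"dx": 0,"dy": 0,"dz": 0,"turn": 0}]}}

```text
clock: 23.4
position: [0.4585, 0.1154, 0.2457]
ee_rot: [0.025, 0.882, 0.469, 0.045]
contact_force: [0.5, 0.0, 0.3]
width: 0.051
```

```bash
python3 st.py; python3 -c "
from h import *;s=get_state();print(s['qpos'])"
```

```text
pos [0.4585 0.1154 0.2457] yaw 0.9799 zax [ 0.103 -0.002 -0.995] F [0.5 0.  0.3] w 0.051 t 23.4
[ 0.10928642  0.0655758   1.76824242 -0.01412514  1.20533652 -0.86382353]
```

>>> {"method": "play_rows", "body": {"series": [{"fingers": -0.2,"dx": -15,"dy": -5,"dz": 0,"turn": 0},{"fingers": -0.2,"dx": -15,"dy": -5,"dz": 0,"turn": 0},{"fingers": -0.2,"dx": -15,"dy": -5,"dz": 0,"turn": 0},{"fingers": -0.2,"dx": -15,"dy": -5,"dz": 0,"turn": 0},{"fingers": -0.2,"dx": -15,"dy": -5,"dz": 0,"turn": 0},{"fingers": -0.2,"dx": -15,"dy": -5,"dz": 0,"turn": 0},{"fingers": -0.2,"dx": -15,"dy": -5,"dz": 0,"turn": 0},{"fingers": -0.2,"dx": -15,"dy": -5,"dz": 0,"turn": 0},{"fingers": -0.2,"dx": -15,"dy": -5,"dz": 0,"turn": 0},{"fingers": -0.2,"dx": -15,"dy": -5,"dz": 0,"turn": 0},{"fingers": -0.2,"dx": -15,"dy": -5,"dz": 0,"turn": 0},{"fingers": -0.2,"dx": -8,"dy": -3,"dz": 0,"turn": 0},{"fingers": -0.2,"dx": -3,"dy": 0,"dz": 0,"turn": 0}]}}

```text
clock: 24.48
position: [0.2632, 0.0505, 0.2436]
ee_rot: [0.026, 0.89, 0.453, 0.044]
contact_force: [0.0, 0.1, 0.9]
width: 0.0511
```

```bash
python3 st.py; python3 -c "
from h import *;s=get_state();print(s['qpos'])"
```

```text
pos [0.2632 0.0505 0.2436] yaw 0.9443 zax [ 0.101 -0.007 -0.995] F [0.  0.1 0.9] w 0.0511 t 24.48
[-7.28947276e-02 -2.84265435e-01  2.06275525e+00  4.36637614e-04
  1.26152305e+00 -1.01503065e+00]
```

>>> {"method": "play_rows", "body": {"series": [{"fingers": -0.2,"dx": -10,"dy": 0,"dz": 0,"turn": 0},{"fingers": -0.2,"dx": -10,"dy": 0,"dz": 0,"turn": 0},{"fingers": -0.2,"dx": -10,"dy": 0,"dz": 0,"turn": 0},{"fingers": -0.2,"dx": -10,"dy": 0,"dz": 0,"turn": 0},{"fingers": -0.2,"dx": -10,"dy": 0,"dz": 0,"turn": 0}]}}

```text
clock: 24.9
position: [0.2103, 0.0507, 0.2439]
ee_rot: [0.026, 0.891, 0.452, 0.044]
contact_force: [0.1, -0.1, -0.7]
width: 0.0513
```

```bash
python3 st.py; python3 -c "
from h import *;s=get_state();print(s['qpos'])"
```

```text
pos [0.2103 0.0507 0.2439] yaw 0.9417 zax [ 0.103 -0.007 -0.995] F [ 0.1 -0.1 -0.7] w 0.0513 t 24.9
[-0.09577928 -0.38899831  2.11298395  0.00330209  1.31466625 -1.03572073]
```

>>> {"method": "play_rows", "body": {"series": [{"fingers": -0.2,"dx": 36,"dy": 8,"dz": 0,"turn": -0.1},{"fingers": -0.2,"dx": 36,"dy": 8,"dz": 0,"turn": -0.1},{"fingers": -0.2,"dx": 36,"dy": 8,"dz": 0,"turn": -0.1},{"fingers": -0.2,"dx": 36,"dy": 8,"dz": 0,"turn": -0.1},{"fingers": -0.2,"dx": 36,"dy": 8,"dz": 0,"turn": -0.1},{"fingers": -0.2,"dx": 0,"dy": 0,"dz": 0,"turn": 0},{"fingers": -0.2,"dx": 0,"dy": 0,"dz": 0,"turn": 0}]}}

```text
clock: 25.48
position: [0.3906, 0.0928, 0.2458]
ee_rot: [0.039, 0.977, 0.205, 0.04]
contact_force: [-0.4, -0.6, -1.0]
width: 0.0513
```

```bash
python3 st.py; python3 -c "
from h import *;s=get_state();print(s['qpos'])"
```

```text
pos [0.3906 0.0928 0.2458] yaw 0.4161 zax [ 0.095 -0.06  -0.994] F [-0.4 -0.6 -1. ] w 0.0513 t 25.48
[ 0.12319916 -0.03499436  1.87213412 -0.07642196  1.21823538 -0.26662817]
```

>>> {"method": "play_rows", "body": {"series": [{"fingers": -0.2,"dx": -36,"dy": -8,"dz": 0,"turn": 0.1},{"fingers": -0.2,"dx": -36,"dy": -8,"dz": 0,"turn": 0.1},{"fingers": -0.2,"dx": -36,"dy": -8,"dz": 0,"turn": 0.1},{"fingers": -0.2,"dx": -36,"dy": -8,"dz": 0,"turn": 0.1},{"fingers": -0.2,"dx": 0,"dy": 0,"dz": 0,"turn": 0},{"fingers": -0.2,"dx": 0,"dy": 0,"dz": 0,"turn": 0}]}}

```text
clock: 25.98
position: [0.2378, 0.0606, 0.2425]
ee_rot: [0.03, 0.912, 0.407, 0.046]
contact_force: [0.4, 0.3, 0.6]
width: 0.0512
```

```bash
python3 st.py; python3 -c "
from h import *;s=get_state();print(s['qpos'])"
```

```text
pos [0.2378 0.0606 0.2425] yaw 0.8419 zax [ 0.107 -0.017 -0.994] F [0.4 0.3 0.6] w 0.0512 t 25.98
[-0.01428172 -0.32834752  2.08940395 -0.01594171  1.27304952 -0.84963746]
```

>>> {"method": "play_rows", "body": {"series": [{"fingers": -0.2,"dx": 10,"dy": 5,"dz": 0,"turn": 0.02},{"fingers": -0.2,"dx": 20,"dy": 11,"dz": 0,"turn": 0.02},{"fingers": -0.2,"dx": 20,"dy": 11,"dz": 0,"turn": 0.02},{"fingers": -0.2,"dx": 20,"dy": 11,"dz": 0,"turn": 0.02},{"fingers": -0.2,"dx": 20,"dy": 11,"dz": 0,"turn": 0.02},{"fingers": -0.2,"dx": 20,"dy": 11,"dz": 0,"turn": 0.02},{"fingers": -0.2,"dx": 20,"dy": 11,"dz": 0,"turn": 0.02},{"fingers": -0.2,"dx": 20,"dy": 11,"dz": 0,"turn": 0.02},{"fingers": -0.2,"dx": 20,"dy": 11,"dz": 0,"turn": 0},{"fingers": -0.2,"dx": 20,"dy": 11,"dz": 0,"turn": 0},{"fingers": -0.2,"dx": 20,"dy": 11,"dz": 0,"turn": 0},{"fingers": -0.2,"dx": 20,"dy": 11,"dz": 0,"turn": 0},{"fingers": -0.2,"dx": 20,"dy": 11,"dz": 0,"turn": 0},{"fingers": -0.2,"dx": 20,"dy": 11,"dz": 0,"turn": 0},{"fingers": -0.2,"dx": 20,"dy": 11,"dz": 0,"turn": 0},{"fingers": -0.2,"dx": 20,"dy": 10,"dz": 0,"turn": 0},{"fingers": -0.2,"dx": 12,"dy": 7,"dz": 0,"turn": 0},{"fingers": -0.2,"dx": 6,"dy": 3,"dz": 0,"turn": 0},{"fingers": -0.2,"dx": 0,"dy": 0,"dz": 0,"turn": 0}]}}

```text
clock: 27.57
position: [0.6069, 0.2737, 0.2261]
ee_rot: [0.024, 0.871, 0.488, 0.052]
contact_force: [0.3, 0.9, 0.1]
width: 0.0511
```

```bash
python3 st.py
```

```text
pos [0.6069 0.2737 0.2261] yaw 1.0242 zax [ 0.115  0.009 -0.993] F [0.3 0.9 0.1] w 0.0511 t 27.57
```

>>> {"method": "play_rows", "body": {"series": [{"fingers": -0.2,"dx": -8,"dy": -7,"dz": 0,"turn": -0.03},{"fingers": -0.2,"dx": -12,"dy": -11,"dz": -5,"turn": 0},{"fingers": -0.2,"dx": -8,"dy": -7,"dz": -10,"turn": 0},{"fingers": -0.2,"dx": -4,"dy": -4,"dz": -12,"turn": 0},{"fingers": -0.2,"dx": 0,"dy": 0,"dz": -12,"turn": 0},{"fingers": -0.2,"dx": 0,"dy": 0,"dz": -12,"turn": 0},{"fingers": -0.2,"dx": 0,"dy": 0,"dz": -12,"turn": 0},{"fingers": -0.2,"dx": 0,"dy": 0,"dz": -6,"turn": 0},{"fingers": -0.2,"dx": 0,"dy": 0,"dz": 0,"turn": 0}]}}

```text
clock: 28.32
position: [0.5705, 0.2465, 0.1493]
ee_rot: [0.024, 0.878, 0.476, 0.049]
contact_force: [0.1, -0.3, -1.1]
width: 0.0512
```

```bash
python3 st.py
```

```text
pos [0.5705 0.2465 0.1493] yaw 0.9963 zax [ 0.109  0.004 -0.994] F [ 0.1 -0.3 -1.1] w 0.0512 t 28.32
```

>>> {"method": "play_rows", "body": {"series": [{"fingers": -0.2,"dx": 2,"dy": -3,"dz": -6,"turn": 0},{"fingers": -0.2,"dx": 0,"dy": 0,"dz": -10,"turn": 0},{"fingers": -0.2,"dx": 0,"dy": 0,"dz": -10,"turn": 0},{"fingers": -0.2,"dx": 0,"dy": 0,"dz": -10,"turn": 0},{"fingers": -0.2,"dx": 0,"dy": 0,"dz": -8,"turn": 0},{"fingers": -0.2,"dx": 0,"dy": 0,"dz": -4,"turn": 0},{"fingers": -0.2,"dx": 0,"dy": 0,"dz": 0,"turn": 0}]}}

```text
clock: 28.9
position: [0.5732, 0.2437, 0.0976]
ee_rot: [0.024, 0.878, 0.476, 0.05]
contact_force: [-0.2, 0.3, -0.3]
width: 0.0511
```

```bash
python3 st.py
```

```text
pos [0.5732 0.2437 0.0976] yaw 0.9966 zax [ 0.111  0.005 -0.994] F [-0.2  0.3 -0.3] w 0.0511 t 28.9
```

>>> {"method": "play_rows", "body": {"series": [{"fingers": 0.2,"dx": 0,"dy": 0,"dz": 0,"turn": 0},{"fingers": 0.4,"dx": 0,"dy": 0,"dz": 0,"turn": 0},{"fingers": 0.8,"dx": 0,"dy": 0,"dz": 0,"turn": 0},{"fingers": 0.8,"dx": 0,"dy": 0,"dz": 0,"turn": 0},{"fingers": 0.8,"dx": 0,"dy": 0,"dz": 0,"turn": 0},{"fingers": 0.8,"dx": 0,"dy": 0,"dz": 0,"turn": 0},{"fingers": 0.8,"dx": 0,"dy": 0,"dz": 0,"turn": 0},{"fingers": 0.8,"dx": 0,"dy": 0,"dz": 0,"turn": 0}], "squeeze": 70}}

```text
clock: 29.57
position: [0.5728, 0.2432, 0.0977]
ee_rot: [0.025, 0.878, 0.476, 0.049]
contact_force: [0.6, -0.7, -1.8]
width: 0.0206
```

```bash
python3 st.py
```

```text
pos [0.5728 0.2432 0.0977] yaw 0.997 zax [ 0.11   0.003 -0.994] F [ 0.6 -0.7 -1.8] w 0.0206 t 29.57
```

>>> {"method": "play_rows", "body": {"series": [{"fingers": 0.8,"dx": 0,"dy": 0,"dz": 6,"turn": 0},{"fingers": 0.8,"dx": 0,"dy": 0,"dz": 8,"turn": 0},{"fingers": 0.8,"dx": 0,"dy": 0,"dz": 8,"turn": 0},{"fingers": 0.8,"dx": 0,"dy": 0,"dz": 8,"turn": 0},{"fingers": 0.8,"dx": 0,"dy": 0,"dz": 10,"turn": 0},{"fingers": 0.8,"dx": 0,"dy": 0,"dz": 12,"turn": 0},{"fingers": 0.8,"dx": 0,"dy": 0,"dz": 12,"turn": 0},{"fingers": 0.8,"dx": 0,"dy": 0,"dz": 12,"turn": 0},{"fingers": 0.8,"dx": 0,"dy": 0,"dz": 12,"turn": 0},{"fingers": 0.8,"dx": 0,"dy": 0,"dz": 12,"turn": 0},{"fingers": 0.8,"dx": 0,"dy": 0,"dz": 12,"turn": 0},{"fingers": 0.8,"dx": 0,"dy": 0,"dz": 12,"turn": 0},{"fingers": 0.8,"dx": 0,"dy": 0,"dz": 12,"turn": 0},{"fingers": 0.8,"dx": 0,"dy": 0,"dz": 0,"turn": 0}]}}

```text
clock: 30.73
position: [0.5776, 0.2467, 0.2616]
ee_rot: [0.026, 0.877, 0.476, 0.064]
contact_force: [1.2, 0.1, -0.3]
width: 0.0199
```

```bash
python3 st.py
```

```text
pos [0.5776 0.2467 0.2616] yaw 0.9987 zax [ 0.136  0.016 -0.991] F [ 1.2  0.1 -0.3] w 0.0199 t 30.73
```

>>> {"method": "play_rows", "body": {"series": [{"fingers": 0.8,"dx": -5,"dy": -4,"dz": 0,"turn": 0},{"fingers": 0.8,"dx": -10,"dy": -9,"dz": 0,"turn": -0.02},{"fingers": 0.8,"dx": -12,"dy": -10,"dz": 0,"turn": -0.02},{"fingers": 0.8,"dx": -12,"dy": -10,"dz": 0,"turn": -0.02},{"fingers": 0.8,"dx": -12,"dy": -10,"dz": 0,"turn": -0.02},{"fingers": 0.8,"dx": -12,"dy": -10,"dz": 0,"turn": -0.02},{"fingers": 0.8,"dx": -12,"dy": -10,"dz": 0,"turn": -0.02},{"fingers": 0.8,"dx": -12,"dy": -10,"dz": 0,"turn": -0.02},{"fingers": 0.8,"dx": -12,"dy": -10,"dz": 0,"turn": -0.02},{"fingers": 0.8,"dx": -12,"dy": -10,"dz": 0,"turn": -0.02},{"fingers": 0.8,"dx": -12,"dy": -10,"dz": 0,"turn": -0.02},{"fingers": 0.8,"dx": -12,"dy": -10,"dz": 0,"turn": -0.02},{"fingers": 0.8,"dx": -12,"dy": -10,"dz": 0,"turn": -0.02},{"fingers": 0.8,"dx": -12,"dy": -10,"dz": 0,"turn": -0.02},{"fingers": 0.8,"dx": -12,"dy": -10,"dz": 0,"turn": -0.02},{"fingers": 0.8,"dx": -12,"dy": -10,"dz": 0,"turn": -0.02},{"fingers": 0.8,"dx": -9,"dy": -9,"dz": 0,"turn": -0.02},{"fingers": 0.8,"dx": -6,"dy": -6,"dz": 0,"turn": 0},{"fingers": 0.8,"dx": -3,"dy": -3,"dz": 0,"turn": 0}]}}

```text
clock: 32.32
position: [0.3386, 0.0596, 0.2514]
ee_rot: [0.034, 0.947, 0.316, 0.047]
contact_force: [0.2, 0.4, -0.9]
width: 0.02
```

```bash
python3 st.py
```

```text
pos [0.3386 0.0596 0.2514] yaw 0.6467 zax [ 0.111 -0.036 -0.993] F [ 0.2  0.4 -0.9] w 0.02 t 32.32
```

>>> {"method": "play_rows", "body": {"series": [{"fingers": 0.8,"dx": 1,"dy": -5,"dz": 0,"turn": 0},{"fingers": 0.8,"dx": 3,"dy": -10,"dz": 0,"turn": 0},{"fingers": 0.8,"dx": 5,"dy": -14,"dz": 0,"turn": 0},{"fingers": 0.8,"dx": 5,"dy": -14,"dz": 0,"turn": 0},{"fingers": 0.8,"dx": 5,"dy": -14,"dz": 0,"turn": 0},{"fingers": 0.8,"dx": 5,"dy": -14,"dz": 0,"turn": 0},{"fingers": 0.8,"dx": 5,"dy": -14,"dz": 0,"turn": 0},{"fingers": 0.8,"dx": 5,"dy": -14,"dz": 0,"turn": 0},{"fingers": 0.8,"dx": 5,"dy": -14,"dz": 0,"turn": 0},{"fingers": 0.8,"dx": 5,"dy": -14,"dz": 0,"turn": 0},{"fingers": 0.8,"dx": 5,"dy": -14,"dz": 0,"turn": 0},{"fingers": 0.8,"dx": 5,"dy": -14,"dz": 0,"turn": 0},{"fingers": 0.8,"dx": 5,"dy": -14,"dz": 0,"turn": 0},{"fingers": 0.8,"dx": 5,"dy": -14,"dz": 0,"turn": 0},{"fingers": 0.8,"dx": 5,"dy": -14,"dz": 0,"turn": 0},{"fingers": 0.8,"dx": 5,"dy": -14,"dz": 0,"turn": 0},{"fingers": 0.8,"dx": 5,"dy": -12,"dz": 0,"turn": 0},{"fingers": 0.8,"dx": 5,"dy": -8,"dz": 0,"turn": 0},{"fingers": 0.8,"dx": 5,"dy": -3,"dz": 0,"turn": 0}]}}

```text
clock: 33.9
position: [0.4344, -0.192, 0.2479]
ee_rot: [0.034, 0.946, 0.317, 0.049]
contact_force: [0.0, -0.4, -1.3]
width: 0.0202
```

```bash
python3 st.py; python3 crate.py .4753 -.2352 -.15
```

```text
pos [ 0.4344 -0.192   0.2479] yaw 0.6505 zax [ 0.114 -0.034 -0.993] F [ 0.  -0.4 -1.3] w 0.0202 t 33.9
[ 0.4744 -0.2351 -0.1523] -8.5987
[ 0.4841 -0.2355 -0.1318] -1.7947
[ 0.4736 -0.2357 -0.1517] -7.1708
(0.024, 0.048) [ 0.5054 -0.1913]
(0.024, 0) [ 0.4981 -0.2388]
(0.024, -0.048) [ 0.4909 -0.2862]
(-0.024, 0.048) [ 0.458  -0.1841]
(-0.024, 0) [ 0.4507 -0.2315]
(-0.024, -0.048) [ 0.4434 -0.2789]
```

>>> {"method": "play_rows", "body": {"series": [{"fingers": 0.8,"dx": 5,"dy": 0,"dz": 0,"turn": 0},{"fingers": 0.8,"dx": 10,"dy": 0,"dz": 0,"turn": 0},{"fingers": 0.8,"dx": 12,"dy": 0,"dz": 0,"turn": 0},{"fingers": 0.8,"dx": 12,"dy": 0,"dz": 0,"turn": 0},{"fingers": 0.8,"dx": 10,"dy": 0,"dz": 0,"turn": 0},{"fingers": 0.8,"dx": 7,"dy": 0,"dz": -4,"turn": 0},{"fingers": 0.8,"dx": 4,"dy": 0,"dz": -8,"turn": 0},{"fingers": 0.8,"dx": 0,"dy": 0,"dz": -10,"turn": 0},{"fingers": 0.8,"dx": 0,"dy": 0,"dz": -10,"turn": 0},{"fingers": 0.8,"dx": 0,"dy": 0,"dz": -10,"turn": 0},{"fingers": 0.8,"dx": 0,"dy": 0,"dz": -8,"turn": 0},{"fingers": 0.8,"dx": 0,"dy": 0,"dz": -4,"turn": 0},{"fingers": 0.8,"dx": 0,"dy": 0,"dz": 0,"turn": 0}]}}

```text
clock: 35.08
position: [0.503, -0.1857, 0.1874]
ee_rot: [0.032, 0.945, 0.321, 0.049]
contact_force: [-0.1, 0.3, -0.8]
width: 0.0202
```

```bash
python3 st.py; cat > held.py <<'E'
from h import *
import sys
S=get_image("scene");P=get_state()["position"];g=float(sys.argv[1]) # TCP height up cartridge
c=[int(P0) for P0 in proj(S,P)[0]]
x0,y0=c[0]-50,c[1]-35
print("origin",x0,y0)
save(S,sys.argv[2],(x0,y0,x0+100,y0+100),5)
f=lambda p:((proj(S,p)[0]-[x0,y0])*5).round()
print("exp top",f(P+[0,0,.112-g]),"collar",f(P-[0,0,g-.049]),"foot",f(P-[0,0,g]))
E
python3 held.py .0897 c8.png
```

```text
pos [ 0.503  -0.1857  0.1874] yaw 0.6579 zax [ 0.112 -0.029 -0.993] F [-0.1  0.3 -0.8] w 0.0202 t 35.08
origin 287 87
exp top [254. 146.] collar [243. 231.] foot [234. 293.]
```

View pics/c8.png

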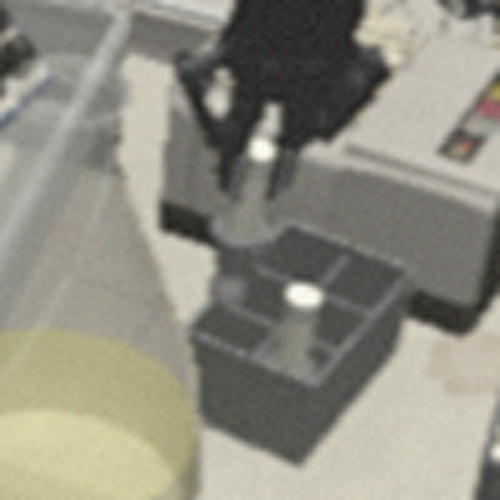

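Picture: cartridge0 stands in its cell (stem top (303,296)); the held one has collar (245,231) and foot (232,293), within 1 px of expected, so it's vertical. Shift and lower.

>>> {"method": "play_rows", "body": {"series": [{"fingers": 0.8,"dx": 1,"dy": -3,"dz": -3,"turn": 0},{"fingers": 0.8,"dx": 1,"dy": -2,"dz": -6,"turn": 0},{"fingers": 0.8,"dx": 0,"dy": 0,"dz": -8,"turn": 0},{"fingers": 0.8,"dx": 0,"dy": 0,"dz": -6,"turn": 0},{"fingers": 0.8,"dx": 0,"dy": 0,"dz": -3,"turn": 0},{"fingers": 0.8,"dx": 0,"dy": 0,"dz": 0,"turn": 0}]}}

```text
clock: 35.63
position: [0.5064, -0.1924, 0.1609]
ee_rot: [0.034, 0.945, 0.321, 0.05]
contact_force: [0.9, -0.2, -2.0]
width: 0.0199
```

```bash
python3 st.py
```

```text
pos [ 0.5064 -0.1924  0.1609] yaw 0.6575 zax [ 0.116 -0.031 -0.993] F [ 0.9 -0.2 -2. ] w 0.0199 t 35.63
```

>>> {"method": "play_rows", "body": {"series": [{"fingers": 0.8,"dx": -1,"dy": 1,"dz": -6,"turn": 0},{"fingers": 0.8,"dx": 0,"dy": 0,"dz": -9,"turn": 0},{"fingers": 0.8,"dx": 0,"dy": 0,"dz": -9,"turn": 0},{"fingers": 0.8,"dx": 0,"dy": 0,"dz": -9,"turn": 0},{"fingers": 0.8,"dx": 0,"dy": 0,"dz": -9,"turn": 0},{"fingers": 0.8,"dx": 0,"dy": 0,"dz": -8,"turn": 0},{"fingers": 0.8,"dx": 0,"dy": 0,"dz": -5,"turn": 0},{"fingers": 0.8,"dx": 0,"dy": 0,"dz": -2,"turn": 0},{"fingers": 0.8,"dx": 0,"dy": 0,"dz": 0,"turn": 0}]}}

```text
clock: 36.38
position: [0.5073, -0.1923, 0.1145]
ee_rot: [0.039, 0.944, 0.322, 0.054]
contact_force: [-0.1, 0.3, -2.1]
width: 0.0201
```

```bash
python3 st.py
```

```text
pos [ 0.5073 -0.1923  0.1145] yaw 0.6623 zax [ 0.127 -0.039 -0.991] F [-0.1  0.3 -2.1] w 0.0201 t 36.38
```

```bash
python3 - <<'E'
from h import *
S=get_image("scene");T=get_image("top")
save(S,"c9.png",(315,100,385,190),7)
P=get_state()["position"]
f=lambda p:((proj(S,p)[0]-[315,100])*7).round()
print("exp collar",f(P-[0,0,.0407]),"rim corners",[f([*c,.072]) for c in ((.5354,-.1658),(.4366,-.1507),(.4134,-.3045),(.512,-.3195))])
E
```

```text
exp collar [122. 350.] rim corners [array([ 46., 368.]), array([234., 450.]), array([386., 278.]), array([206., 206.])]
```

View pics/c9.png

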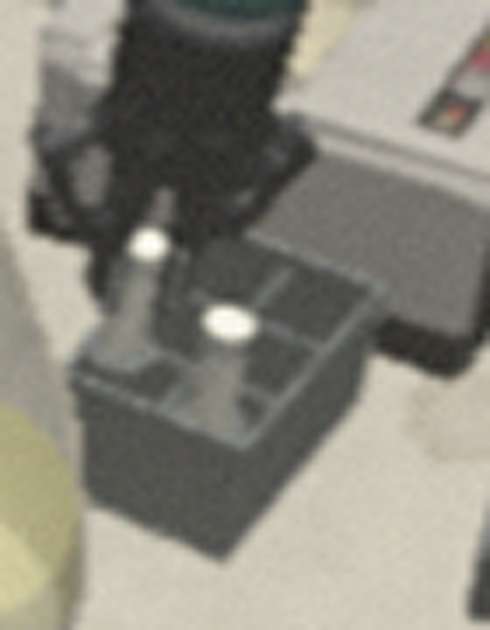

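```bash
python3 - <<'E'
from crate import *
S=get_image("scene");T=get_image("top")
for x0 in([.4747,-.2351,-.152],[.468,-.24,-.15],[.468,-.235,-.1]):
    x,f=crate((S,),x0);print(x.round(4),f)
    c,s=np.cos(x[2]),np.sin(x[2])
    print([((proj(S,[x[0]+c*a-s*b,x[1]+s*a+c*b,.072])[0]-[315,100])*7).round().tolist() for a,b in((.05,.074),(-.05,.074),(-.05,-.074),(.05,-.074))], "cell",np.round([x[0]+c*.024-s*.048,x[1]+s*.024+c*.048],4))
E
```

```text
[ 0.474  -0.2352 -0.1501] -4.85069398375223
[[51.0, 364.0], [239.0, 445.0], [384.0, 282.0], [203.0, 210.0]] cell [ 0.5049 -0.1914]
[ 0.4736 -0.2353 -0.1519] -4.850895323139006
[[51.0, 364.0], [239.0, 446.0], [385.0, 282.0], [204.0, 210.0]] cell [ 0.5046 -0.1915]
[ 0.4736 -0.2353 -0.1518] -4.850895939478473
[[51.0, 364.0], [239.0, 446.0], [385.0, 282.0], [204.0, 210.0]] cell [ 0.5046 -0.1915]
```

>>> {"method": "play_rows", "body": {"series": [{"fingers": 0.8,"dx": 0,"dy": 0,"dz": 4,"turn": 0},{"fingers": 0.8,"dx": -3,"dy": 1,"dz": 0,"turn": 0},{"fingers": 0.8,"dx": 0,"dy": 0,"dz": 0,"turn": 0},{"fingers": 0.8,"dx": 0,"dy": 0,"dz": -4,"turn": 0},{"fingers": 0.8,"dx": 0,"dy": 0,"dz": -5,"turn": 0},{"fingers": 0.8,"dx": 0,"dy": 0,"dz": -5,"turn": 0},{"fingers": 0.8,"dx": 0,"dy": 0,"dz": -2,"turn": 0}]}}

```text
clock: 37.17
position: [0.5078, -0.1925, 0.1061]
ee_rot: [0.042, 0.944, 0.322, 0.058]
contact_force: [-1.4, -0.5, 0.6]
width: 0.0199
```

```bash
python3 st.py
```

```text
pos [ 0.5078 -0.1925  0.1061] yaw 0.6626 zax [ 0.136 -0.042 -0.99 ] F [-1.4 -0.5  0.6] w 0.0199 t 37.17
```

>>> {"method": "play_rows", "body": {"series": [{"fingers": 0.8,"dx": -2,"dy": 1,"dz": 0,"turn": 0},{"fingers": 0.8,"dx": -1,"dy": 0,"dz": 0,"turn": 0}]}}

```text
clock: 37.33
position: [0.5044, -0.1913, 0.1045]
ee_rot: [0.041, 0.944, 0.322, 0.057]
contact_force: [0.4, -0.4, -0.9]
width: 0.0202
```

>>> {"method": "play_rows", "body": {"series": [{"fingers": 0.8,"dx": 0,"dy": 0,"dz": -3,"turn": 0},{"fingers": 0.8,"dx": 0,"dy": 0,"dz": -4,"turn": 0},{"fingers": 0.8,"dx": 0,"dy": 0,"dz": -2,"turn": 0}]}}

```text
clock: 37.58
position: [0.5046, -0.1914, 0.0939]
ee_rot: [0.041, 0.944, 0.322, 0.058]
contact_force: [0.0, 0.1, -0.2]
width: 0.0202
```

```bash
python3 st.py
```

```text
pos [ 0.5046 -0.1914  0.0939] yaw 0.6619 zax [ 0.135 -0.041 -0.99 ] F [ 0.   0.1 -0.2] w 0.0202 t 37.58
```

>>> {"method": "play_rows", "body": {"series": [{"fingers": 0.4,"dx": 0,"dy": 0,"dz": 0,"turn": 0},{"fingers": 0.2,"dx": 0,"dy": 0,"dz": 0,"turn": 0},{"fingers": 0.0,"dx": 0,"dy": 0,"dz": 0,"turn": 0},{"fingers": 0.0,"dx": 0,"dy": 0,"dz": 0,"turn": 0},{"fingers": 0.0,"dx": 0,"dy": 0,"dz": 0,"turn": 0},{"fingers": 0.0,"dx": 0,"dy": 0,"dz": 5,"turn": 0},{"fingers": 0.0,"dx": 0,"dy": 0,"dz": 10,"turn": 0},{"fingers": 0.0,"dx": 0,"dy": 0,"dz": 10,"turn": 0},{"fingers": 0.0,"dx": 0,"dy": 0,"dz": 10,"turn": 0},{"fingers": 0.0,"dx": 0,"dy": 0,"dz": 10,"turn": 0},{"fingers": 0.0,"dx": 0,"dy": 0,"dz": 10,"turn": 0},{"fingers": 0.0,"dx": 0,"dy": 0,"dz": 10,"turn": 0},{"fingers": 0.0,"dx": 0,"dy": 0,"dz": 10,"turn": 0},{"fingers": 0.0,"dx": 0,"dy": 0,"dz": 10,"turn": 0},{"fingers": 0.0,"dx": 0,"dy": 0,"dz": 10,"turn": 0},{"fingers": 0.0,"dx": 0,"dy": 0,"dz": 10,"turn": 0},{"fingers": 0.0,"dx": -2,"dy": 0,"dz": 8,"turn": 0},{"fingers": 0.0,"dx": -5,"dy": 0,"dz": 4,"turn": 0}]}}

```text
clock: 39.08
position: [0.4982, -0.1915, 0.2211]
ee_rot: [0.043, 0.944, 0.322, 0.059]
contact_force: [-0.5, 0.3, -0.3]
width: 0.0425
```

```bash
python3 st.py
```

```text
pos [ 0.4982 -0.1915  0.2211] yaw 0.6624 zax [ 0.14  -0.043 -0.989] F [-0.5  0.3 -0.3] w 0.0425 t 39.08
```

>>> {"method": "play_rows", "body": {"series": [{"fingers": -0.2,"dx": -9,"dy": 1,"dz": 2,"turn": 0},{"fingers": -0.2,"dx": -12,"dy": 3,"dz": 0,"turn": 0},{"fingers": -0.2,"dx": -12,"dy": 5,"dz": 0,"turn": 0},{"fingers": -0.2,"dx": -12,"dy": 8,"dz": 0,"turn": 0},{"fingers": -0.2,"dx": -12,"dy": 12,"dz": 0,"turn": 0.02},{"fingers": -0.2,"dx": -12,"dy": 12,"dz": 0,"turn": 0.02},{"fingers": -0.2,"dx": -12,"dy": 12,"dz": 0,"turn": 0.02},{"fingers": -0.2,"dx": -12,"dy": 12,"dz": 0,"turn": 0.02},{"fingers": -0.2,"dx": -12,"dy": 12,"dz": 0,"turn": 0.02},{"fingers": -0.2,"dx": -12,"dy": 12,"dz": 0,"turn": 0.02},{"fingers": -0.2,"dx": -8,"dy": 14,"dz": 0,"turn": 0.02},{"fingers": -0.2,"dx": -6,"dy": 14,"dz": 0,"turn": 0.02},{"fingers": -0.2,"dx": -4,"dy": 15,"dz": 0,"turn": 0.02},{"fingers": -0.2,"dx": -2,"dy": 15,"dz": 0,"turn": 0.02},{"fingers": -0.2,"dx": 0,"dy": 15,"dz": 0,"turn": 0.02},{"fingers": -0.2,"dx": 0,"dy": 15,"dz": 0,"turn": 0.02},{"fingers": -0.2,"dx": 0,"dy": 12,"dz": 0,"turn": 0.02},{"fingers": -0.2,"dx": 0,"dy": 8,"dz": 0,"turn": 0.02},{"fingers": -0.2,"dx": 0,"dy": 4,"dz": 0,"turn": 0.02}]}}

```text
clock: 40.67
position: [0.3178, 0.0276, 0.2096]
ee_rot: [0.024, 0.885, 0.463, 0.054]
contact_force: [0.1, 0.9, -0.5]
width: 0.0515
```

```bash
python3 st.py; python3 -c "
from h import *;s=get_state();print(s['qpos'])"
```

```text
pos [0.3178 0.0276 0.2096] yaw 0.9669 zax [ 0.117  0.008 -0.993] F [ 0.1  0.9 -0.5] w 0.0515 t 40.67
[-0.16320488 -0.17336525  2.08158237  0.0296627   1.11896399 -1.13810516]
```

>>> {"method": "play_rows", "body": {"series": [{"fingers": -0.2,"dx": 28,"dy": 20,"dz": 4,"turn": 0},{"fingers": -0.2,"dx": 32,"dy": 22,"dz": 4,"turn": 0},{"fingers": -0.2,"dx": 32,"dy": 22,"dz": 4,"turn": 0},{"fingers": -0.2,"dx": 32,"dy": 22,"dz": 4,"turn": 0},{"fingers": -0.2,"dx": 32,"dy": 22,"dz": 4,"turn": 0},{"fingers": -0.2,"dx": 15,"dy": 10,"dz": 4,"turn": 0},{"fingers": -0.2,"dx": 0,"dy": 0,"dz": 0,"turn": 0}]}}

```text
clock: 41.25
position: [0.4839, 0.1498, 0.2297]
ee_rot: [0.023, 0.885, 0.463, 0.049]
contact_force: [0.3, -0.1, -0.2]
width: 0.0511
```

```bash
python3 st.py
```

```text
pos [0.4839 0.1498 0.2297] yaw 0.9669 zax [ 0.109  0.005 -0.994] F [ 0.3 -0.1 -0.2] w 0.0511 t 41.25
```

>>> {"method": "play_rows", "body": {"series": [{"fingers": -0.2,"dx": -10,"dy": -7,"dz": 0,"turn": 0},{"fingers": -0.2,"dx": -10,"dy": -7,"dz": 0,"turn": 0},{"fingers": -0.2,"dx": -10,"dy": -7,"dz": 0,"turn": 0},{"fingers": -0.2,"dx": -10,"dy": -7,"dz": 0,"turn": 0},{"fingers": -0.2,"dx": -10,"dy": -7,"dz": 0,"turn": 0},{"fingers": -0.2,"dx": -10,"dy": -7,"dz": 0,"turn": 0},{"fingers": -0.2,"dx": -10,"dy": -7,"dz": 0,"turn": 0},{"fingers": -0.2,"dx": -10,"dy": -7,"dz": 0,"turn": 0},{"fingers": -0.2,"dx": -10,"dy": -7,"dz": 0,"turn": 0},{"fingers": -0.2,"dx": -10,"dy": -7,"dz": 0,"turn": 0},{"fingers": -0.2,"dx": -10,"dy": -7,"dz": 0,"turn": 0},{"fingers": -0.2,"dx": -6,"dy": -4,"dz": 0,"turn": 0},{"fingers": -0.2,"dx": -3,"dy": -2,"dz": 0,"turn": 0}]}}

```text
clock: 42.33
position: [0.3332, 0.0516, 0.2246]
ee_rot: [0.022, 0.886, 0.46, 0.041]
contact_force: [-0.1, 1.2, 0.9]
width: 0.0512
```

```bash
python3 st.py
```

```text
pos [0.3332 0.0516 0.2246] yaw 0.9601 zax [ 0.093 -0.002 -0.996] F [-0.1  1.2  0.9] w 0.0512 t 42.33
```

>>> {"method": "play_rows", "body": {"series": [{"fingers": -0.2,"dx": 28,"dy": 20,"dz": 4,"turn": 0},{"fingers": -0.2,"dx": 32,"dy": 20,"dz": 4,"turn": 0},{"fingers": -0.2,"dx": 32,"dy": 20,"dz": 4,"turn": 0},{"fingers": -0.2,"dx": 32,"dy": 20,"dz": 4,"turn": 0},{"fingers": -0.2,"dx": 32,"dy": 20,"dz": 4,"turn": 0},{"fingers": -0.2,"dx": 15,"dy": 10,"dz": 4,"turn": 0},{"fingers": -0.2,"dx": 0,"dy": 0,"dz": 0,"turn": 0}]}}

```text
clock: 42.92
position: [0.5088, 0.1647, 0.249]
ee_rot: [0.023, 0.888, 0.457, 0.042]
contact_force: [0.2, -0.5, -0.4]
width: 0.0513
```

>>> {"method": "play_rows", "body": {"series": [{"fingers": -0.2,"dx": -10,"dy": -7,"dz": 0,"turn": 0},{"fingers": -0.2,"dx": -10,"dy": -7,"dz": 0,"turn": 0},{"fingers": -0.2,"dx": -10,"dy": -7,"dz": 0,"turn": 0},{"fingers": -0.2,"dx": -10,"dy": -7,"dz": 0,"turn": 0},{"fingers": -0.2,"dx": -10,"dy": -7,"dz": 0,"turn": 0},{"fingers": -0.2,"dx": -10,"dy": -7,"dz": 0,"turn": 0},{"fingers": -0.2,"dx": -10,"dy": -7,"dz": 0,"turn": 0},{"fingers": -0.2,"dx": -10,"dy": -7,"dz": 0,"turn": 0},{"fingers": -0.2,"dx": -10,"dy": -7,"dz": 0,"turn": 0},{"fingers": -0.2,"dx": -10,"dy": -7,"dz": 0,"turn": 0},{"fingers": -0.2,"dx": -10,"dy": -7,"dz": 0,"turn": 0},{"fingers": -0.2,"dx": -10,"dy": -7,"dz": 0,"turn": 0},{"fingers": -0.2,"dx": -6,"dy": -4,"dz": 0,"turn": 0},{"fingers": -0.2,"dx": -3,"dy": -2,"dz": 0,"turn": 0}]}}

```text
clock: 44.08
position: [0.3493, 0.0599, 0.2453]
ee_rot: [0.023, 0.889, 0.455, 0.036]
contact_force: [0.9, 1.1, 0.2]
width: 0.0515
```

>>> {"method": "play_rows", "body": {"series": [{"fingers": -0.2,"dx": 28,"dy": 20,"dz": 4,"turn": 0},{"fingers": -0.2,"dx": 32,"dy": 20,"dz": 4,"turn": 0},{"fingers": -0.2,"dx": 32,"dy": 20,"dz": 4,"turn": 0},{"fingers": -0.2,"dx": 32,"dy": 20,"dz": 4,"turn": 0},{"fingers": -0.2,"dx": 32,"dy": 20,"dz": 4,"turn": 0},{"fingers": -0.2,"dx": 15,"dy": 10,"dz": 4,"turn": 0},{"fingers": -0.2,"dx": 0,"dy": 0,"dz": 0,"turn": 0}]}}

```text
clock: 44.67
position: [0.5258, 0.1733, 0.2694]
ee_rot: [0.023, 0.89, 0.453, 0.037]
contact_force: [0.1, 1.7, 0.8]
width: 0.0509
```

>>> {"method": "play_rows", "body": {"series": [{"fingers": -0.2,"dx": -10,"dy": -7,"dz": 0,"turn": 0},{"fingers": -0.2,"dx": -10,"dy": -7,"dz": 0,"turn": 0},{"fingers": -0.2,"dx": -10,"dy": -7,"dz": 0,"turn": 0},{"fingers": -0.2,"dx": -10,"dy": -7,"dz": 0,"turn": 0},{"fingers": -0.2,"dx": -10,"dy": -7,"dz": 0,"turn": 0},{"fingers": -0.2,"dx": -10,"dy": -7,"dz": 0,"turn": 0},{"fingers": -0.2,"dx": -10,"dy": -7,"dz": 0,"turn": 0},{"fingers": -0.2,"dx": -10,"dy": -7,"dz": 0,"turn": 0},{"fingers": -0.2,"dx": -10,"dy": -7,"dz": 0,"turn": 0},{"fingers": -0.2,"dx": -10,"dy": -7,"dz": 0,"turn": 0},{"fingers": -0.2,"dx": -10,"dy": -7,"dz": 0,"turn": 0},{"fingers": -0.2,"dx": -10,"dy": -7,"dz": 0,"turn": 0},{"fingers": -0.2,"dx": -6,"dy": -4,"dz": 0,"turn": 0},{"fingers": -0.2,"dx": -3,"dy": -2,"dz": 0,"turn": 0}]}}

```text
clock: 45.83
position: [0.3648, 0.0676, 0.2659]
ee_rot: [0.023, 0.892, 0.451, 0.031]
contact_force: [0.5, 0.7, -1.3]
width: 0.0512
```

>>> {"method": "play_rows", "body": {"series": [{"fingers": -0.2,"dx": 28,"dy": 20,"dz": 4,"turn": 0},{"fingers": -0.2,"dx": 32,"dy": 20,"dz": 4,"turn": 0},{"fingers": -0.2,"dx": 32,"dy": 20,"dz": 4,"turn": 0},{"fingers": -0.2,"dx": 32,"dy": 20,"dz": 4,"turn": 0},{"fingers": -0.2,"dx": 32,"dy": 20,"dz": 4,"turn": 0},{"fingers": -0.2,"dx": 15,"dy": 10,"dz": 4,"turn": 0},{"fingers": -0.2,"dx": 0,"dy": 0,"dz": 0,"turn": 0}]}}

```text
clock: 46.42
position: [0.5406, 0.181, 0.2899]
ee_rot: [0.023, 0.893, 0.448, 0.032]
contact_force: [0.1, 0.2, -0.5]
width: 0.0509
```

```bash
python3 st.py
```

```text
pos [0.5406 0.181  0.2899] yaw 0.9319 zax [ 0.077 -0.013 -0.997] F [ 0.1  0.2 -0.5] w 0.0509 t 46.42
```

>>> {"method": "play_rows", "body": {"series": [{"fingers": -0.2,"dx": -1,"dy": 6,"dz": -3,"turn": 0.02},{"fingers": -0.2,"dx": -1,"dy": 11,"dz": -6,"turn": 0.02},{"fingers": -0.2,"dx": -1,"dy": 12,"dz": -8,"turn": 0.02},{"fingers": -0.2,"dx": -1,"dy": 12,"dz": -8,"turn": 0},{"fingers": -0.2,"dx": -1,"dy": 12,"dz": -8,"turn": 0},{"fingers": -0.2,"dx": -1,"dy": 12,"dz": -8,"turn": 0},{"fingers": -0.2,"dx": -1,"dy": 9,"dz": -8,"turn": 0},{"fingers": -0.2,"dx": -1,"dy": 6,"dz": -10,"turn": 0},{"fingers": -0.2,"dx": 0,"dy": 3,"dz": -10,"turn": 0},{"fingers": -0.2,"dx": 0,"dy": 0,"dz": -10,"turn": 0},{"fingers": -0.2,"dx": 0,"dy": 0,"dz": -10,"turn": 0},{"fingers": -0.2,"dx": 0,"dy": 0,"dz": -10,"turn": 0},{"fingers": -0.2,"dx": 0,"dy": 0,"dz": -10,"turn": 0},{"fingers": -0.2,"dx": 0,"dy": 0,"dz": -6,"turn": 0},{"fingers": -0.2,"dx": 0,"dy": 0,"dz": -3,"turn": 0},{"fingers": -0.2,"dx": 0,"dy": 0,"dz": 0,"turn": 0}]}}

```text
clock: 47.75
position: [0.5237, 0.2694, 0.1552]
ee_rot: [0.022, 0.877, 0.478, 0.026]
contact_force: [-0.3, -0.2, 0.3]
width: 0.0513
```

```bash
python3 st.py
```

```text
pos [0.5237 0.2694 0.1552] yaw 0.9993 zax [ 0.067 -0.013 -0.998] F [-0.3 -0.2  0.3] w 0.0513 t 47.75
```

Good: tilt is down to 0.068. Align, descend, grip, and pull cartridge 2.

>>> {"method": "play_rows", "body": {"series": [{"fingers": -0.2,"dx": 4,"dy": 0,"dz": -4,"turn": 0},{"fingers": -0.2,"dx": 3,"dy": 0,"dz": -9,"turn": 0},{"fingers": -0.2,"dx": 0,"dy": 0,"dz": -10,"turn": 0},{"fingers": -0.2,"dx": 0,"dy": 0,"dz": -10,"turn": 0},{"fingers": -0.2,"dx": 0,"dy": 0,"dz": -10,"turn": 0},{"fingers": -0.2,"dx": 0,"dy": 0,"dz": -8,"turn": 0},{"fingers": -0.2,"dx": 0,"dy": 0,"dz": -5,"turn": 0},{"fingers": -0.2,"dx": 0,"dy": 0,"dz": 0,"turn": 0}]}}

```text
clock: 48.42
position: [0.5325, 0.269, 0.094]
ee_rot: [0.022, 0.878, 0.478, 0.027]
contact_force: [-0.1, 0.1, 0.3]
width: 0.0512
```

```bash
python3 st.py
```

```text
pos [0.5325 0.269  0.094 ] yaw 0.9983 zax [ 0.069 -0.013 -0.998] F [-0.1  0.1  0.3] w 0.0512 t 48.42
```

>>> {"method": "play_rows", "body": {"series": [{"fingers": 0.2,"dx": -1,"dy": 1,"dz": 3,"turn": 0},{"fingers": 0.4,"dx": 0,"dy": 0,"dz": 0,"turn": 0},{"fingers": 0.8,"dx": 0,"dy": 0,"dz": 0,"turn": 0},{"fingers": 0.8,"dx": 0,"dy": 0,"dz": 0,"turn": 0},{"fingers": 0.8,"dx": 0,"dy": 0,"dz": 0,"turn": 0},{"fingers": 0.8,"dx": 0,"dy": 0,"dz": 0,"turn": 0}]}}

```text
clock: 48.92
position: [0.5309, 0.2701, 0.0973]
ee_rot: [0.022, 0.878, 0.478, 0.027]
contact_force: [0.4, -0.9, -2.0]
width: 0.0204
```

>>> {"method": "play_rows", "body": {"series": [{"fingers": 0.8,"dx": 0,"dy": 0,"dz": 6,"turn": 0},{"fingers": 0.8,"dx": 0,"dy": 0,"dz": 8,"turn": 0},{"fingers": 0.8,"dx": 0,"dy": 0,"dz": 8,"turn": 0},{"fingers": 0.8,"dx": 0,"dy": 0,"dz": 8,"turn": 0},{"fingers": 0.8,"dx": 0,"dy": 0,"dz": 9,"turn": 0},{"fingers": 0.8,"dx": 0,"dy": 0,"dz": 10,"turn": 0},{"fingers": 0.8,"dx": 0,"dy": 0,"dz": 10,"turn": 0},{"fingers": 0.8,"dx": 0,"dy": 0,"dz": 10,"turn": 0},{"fingers": 0.8,"dx": 0,"dy": 0,"dz": 10,"turn": 0},{"fingers": 0.8,"dx": 0,"dy": 0,"dz": 10,"turn": 0},{"fingers": 0.8,"dx": 0,"dy": 0,"dz": 10,"turn": 0},{"fingers": 0.8,"dx": 0,"dy": 0,"dz": 10,"turn": 0},{"fingers": 0.8,"dx": 0,"dy": 0,"dz": 10,"turn": 0},{"fingers": 0.8,"dx": -3,"dy": -2,"dz": 9,"turn": 0},{"fingers": 0.8,"dx": -6,"dy": -6,"dz": 6,"turn": 0},{"fingers": 0.8,"dx": -10,"dy": -10,"dz": 3,"turn": 0}]}}

```text
clock: 50.25
position: [0.5148, 0.2538, 0.2589]
ee_rot: [0.023, 0.877, 0.478, 0.037]
contact_force: [-0.3, -0.1, -0.1]
width: 0.0202
```

```bash
python3 st.py
```

```text
pos [0.5148 0.2538 0.2589] yaw 1.0006 zax [ 0.087 -0.005 -0.996] F [-0.3 -0.1 -0.1] w 0.0202 t 50.25
```

>>> {"method": "play_rows", "body": {"series": [{"fingers": 0.8,"dx": -10,"dy": -13,"dz": 0,"turn": -0.02},{"fingers": 0.8,"dx": -10,"dy": -13,"dz": 0,"turn": -0.02},{"fingers": 0.8,"dx": -10,"dy": -13,"dz": 0,"turn": -0.02},{"fingers": 0.8,"dx": -10,"dy": -13,"dz": 0,"turn": -0.02},{"fingers": 0.8,"dx": -10,"dy": -13,"dz": 0,"turn": -0.02},{"fingers": 0.8,"dx": -10,"dy": -13,"dz": 0,"turn": -0.02},{"fingers": 0.8,"dx": -10,"dy": -13,"dz": 0,"turn": -0.02},{"fingers": 0.8,"dx": -10,"dy": -13,"dz": 0,"turn": -0.02},{"fingers": 0.8,"dx": -10,"dy": -13,"dz": 0,"turn": -0.02},{"fingers": 0.8,"dx": -10,"dy": -13,"dz": 0,"turn": -0.02},{"fingers": 0.8,"dx": -10,"dy": -13,"dz": 0,"turn": -0.02},{"fingers": 0.8,"dx": -10,"dy": -13,"dz": 0,"turn": -0.02},{"fingers": 0.8,"dx": -10,"dy": -13,"dz": 0,"turn": -0.02},{"fingers": 0.8,"dx": -8,"dy": -13,"dz": 0,"turn": -0.02},{"fingers": 0.8,"dx": -5,"dy": -13,"dz": 0,"turn": -0.02},{"fingers": 0.8,"dx": -2,"dy": -13,"dz": 0,"turn": -0.02}]}}

```text
clock: 51.58
position: [0.3345, 0.0273, 0.2586]
ee_rot: [0.029, 0.945, 0.326, 0.026]
contact_force: [0.3, -0.6, -1.0]
width: 0.0204
```

>>> {"method": "play_rows", "body": {"series": [{"fingers": 0.8,"dx": 0,"dy": -14,"dz": 0,"turn": 0},{"fingers": 0.8,"dx": 3,"dy": -14,"dz": 0,"turn": 0},{"fingers": 0.8,"dx": 5,"dy": -14,"dz": 0,"turn": 0},{"fingers": 0.8,"dx": 5,"dy": -14,"dz": 0,"turn": 0},{"fingers": 0.8,"dx": 5,"dy": -14,"dz": 0,"turn": 0},{"fingers": 0.8,"dx": 5,"dy": -14,"dz": 0,"turn": 0},{"fingers": 0.8,"dx": 5,"dy": -14,"dz": 0,"turn": 0},{"fingers": 0.8,"dx": 5,"dy": -14,"dz": 0,"turn": 0},{"fingers": 0.8,"dx": 5,"dy": -14,"dz": 0,"turn": 0},{"fingers": 0.8,"dx": 5,"dy": -14,"dz": 0,"turn": 0},{"fingers": 0.8,"dx": 5,"dy": -14,"dz": 0,"turn": 0},{"fingers": 0.8,"dx": 5,"dy": -12,"dz": 0,"turn": 0},{"fingers": 0.8,"dx": 5,"dy": -8,"dz": 0,"turn": 0},{"fingers": 0.8,"dx": 3,"dy": -4,"dz": 0,"turn": 0},{"fingers": 0.8,"dx": 0,"dy": 0,"dz": 0,"turn": 0}]}}

```text
clock: 52.83
position: [0.3711, -0.1579, 0.2561]
ee_rot: [0.028, 0.946, 0.322, 0.021]
contact_force: [-0.0, -0.3, -0.6]
width: 0.0202
```

```bash
python3 st.py;  python3 crate.py .4747 -.2352 -.15
```

```text
pos [ 0.3711 -0.1579  0.2561] yaw 0.6578 zax [ 0.058 -0.039 -0.998] F [-0.  -0.3 -0.6] w 0.0202 t 52.83
[ 0.4764 -0.2359 -0.1685] -8.5433
[ 0.4787 -0.2359 -0.1503] -2.7649
[ 0.4756 -0.2358 -0.1793] -6.2869
(0.024, 0.048) [ 0.5081 -0.1926]
(0.024, 0) [ 0.5001 -0.2399]
(0.024, -0.048) [ 0.492  -0.2872]
(-0.024, 0.048) [ 0.4608 -0.1846]
(-0.024, 0) [ 0.4528 -0.2319]
(-0.024, -0.048) [ 0.4447 -0.2792]
```

>>> {"method": "play_rows", "body": {"series": [{"fingers": 0.8,"dx": 5,"dy": -3,"dz": 0,"turn": 0},{"fingers": 0.8,"dx": 10,"dy": -6,"dz": 0,"turn": 0},{"fingers": 0.8,"dx": 12,"dy": -8,"dz": 0,"turn": 0},{"fingers": 0.8,"dx": 12,"dy": -8,"dz": 0,"turn": 0},{"fingers": 0.8,"dx": 12,"dy": -8,"dz": 0,"turn": 0},{"fingers": 0.8,"dx": 12,"dy": -8,"dz": 0,"turn": 0},{"fingers": 0.8,"dx": 12,"dy": -8,"dz": 0,"turn": 0},{"fingers": 0.8,"dx": 12,"dy": -8,"dz": 0,"turn": 0},{"fingers": 0.8,"dx": 12,"dy": -8,"dz": 0,"turn": 0},{"fingers": 0.8,"dx": 10,"dy": -6,"dz": -4,"turn": 0},{"fingers": 0.8,"dx": 7,"dy": -4,"dz": -8,"turn": 0},{"fingers": 0.8,"dx": 3,"dy": -2,"dz": -10,"turn": 0},{"fingers": 0.8,"dx": 0,"dy": 0,"dz": -10,"turn": 0},{"fingers": 0.8,"dx": 0,"dy": 0,"dz": -10,"turn": 0},{"fingers": 0.8,"dx": 0,"dy": 0,"dz": -10,"turn": 0},{"fingers": 0.8,"dx": 0,"dy": 0,"dz": -6,"turn": 0},{"fingers": 0.8,"dx": 0,"dy": 0,"dz": -3,"turn": 0},{"fingers": 0.8,"dx": 0,"dy": 0,"dz": 0,"turn": 0}]}}

```text
clock: 54.43
position: [0.5065, -0.2402, 0.1824]
ee_rot: [0.025, 0.945, 0.326, 0.02]
contact_force: [-1.0, 0.2, 0.2]
width: 0.02
```

```bash
python3 st.py; python3 held.py .0893 c10.png; python3 - <<'E'
from crate import *
S=get_image("scene");print(crate((S,),[.4755,-.2355,-.155]))
E
```

```text
pos [ 0.5065 -0.2402  0.1824] yaw 0.6649 zax [ 0.053 -0.034 -0.998] F [-1.   0.2  0.2] w 0.02 t 54.43
origin 291 79
exp top [259. 146.] collar [247. 230.] foot [238. 292.]
(array([ 0.47559789, -0.23586629, -0.17970438]), np.float64(-6.180283125319911))
```

View pics/c10.png

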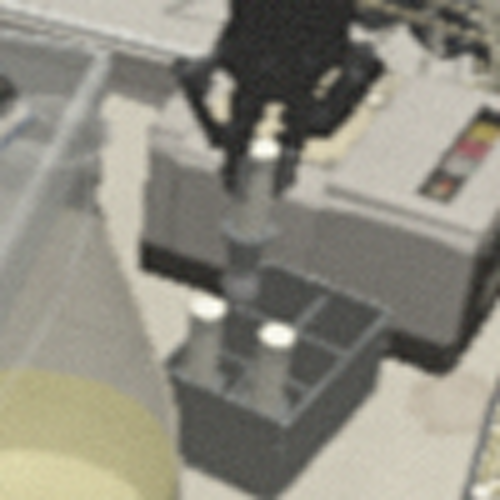

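Both placed cartridges stand upright at (207,308) and (275,335); the held one is vertical. Shift −7 mm in x and lower.

>>> {"method": "play_rows", "body": {"series": [{"fingers": 0.8,"dx": -3,"dy": 0,"dz": 0,"turn": 0},{"fingers": 0.8,"dx": -3,"dy": 0,"dz": -5,"turn": 0},{"fingers": 0.8,"dx": -1,"dy": 0,"dz": -8,"turn": 0},{"fingers": 0.8,"dx": 0,"dy": 0,"dz": -8,"turn": 0},{"fingers": 0.8,"dx": 0,"dy": 0,"dz": -5,"turn": 0},{"fingers": 0.8,"dx": 0,"dy": 0,"dz": -2,"turn": 0},{"fingers": 0.8,"dx": 0,"dy": 0,"dz": 0,"turn": 0}]}}

```text
clock: 55.12
position: [0.5, -0.2412, 0.1552]
ee_rot: [0.027, 0.945, 0.326, 0.022]
contact_force: [-0.5, 0.1, -0.4]
width: 0.0202
```

```bash
python3 st.py
```

```text
pos [ 0.5    -0.2412  0.1552] yaw 0.6649 zax [ 0.059 -0.038 -0.998] F [-0.5  0.1 -0.4] w 0.0202 t 55.12
```

>>> {"method": "play_rows", "body": {"series": [{"fingers": 0.8,"dx": -1,"dy": 1,"dz": -5,"turn": 0},{"fingers": 0.8,"dx": 0,"dy": 0,"dz": -8,"turn": 0},{"fingers": 0.8,"dx": 0,"dy": 0,"dz": -8,"turn": 0},{"fingers": 0.8,"dx": 0,"dy": 0,"dz": -5,"turn": 0},{"fingers": 0.8,"dx": 0,"dy": 0,"dz": -2,"turn": 0}]}}

```text
clock: 55.53
position: [0.4993, -0.2403, 0.1247]
ee_rot: [0.028, 0.945, 0.326, 0.022]
contact_force: [-0.3, 0.6, -0.6]
width: 0.0204
```

```bash
python3 st.py
```

```text
pos [ 0.4993 -0.2403  0.1247] yaw 0.665 zax [ 0.06  -0.038 -0.997] F [-0.3  0.6 -0.6] w 0.0204 t 55.53
```

>>> {"method": "play_rows", "body": {"series": [{"fingers": 0.8,"dx": 0,"dy": 0,"dz": -5,"turn": 0},{"fingers": 0.8,"dx": 0,"dy": 0,"dz": -7,"turn": 0},{"fingers": 0.8,"dx": 0,"dy": 0,"dz": -7,"turn": 0},{"fingers": 0.8,"dx": 0,"dy": 0,"dz": -5,"turn": 0},{"fingers": 0.8,"dx": 0,"dy": 0,"dz": -2,"turn": 0}]}}

```text
clock: 55.95
position: [0.4993, -0.2402, 0.0955]
ee_rot: [0.028, 0.945, 0.326, 0.022]
contact_force: [-0.7, -0.6, -0.4]
width: 0.0201
```

```bash
python3 st.py
```

```text
pos [ 0.4993 -0.2402  0.0955] yaw 0.6651 zax [ 0.06  -0.038 -0.998] F [-0.7 -0.6 -0.4] w 0.0201 t 55.95
```

>>> {"method": "play_rows", "body": {"series": [{"fingers": 0.8,"dx": 0,"dy": 0,"dz": -2,"turn": 0},{"fingers": 0.4,"dx": 0,"dy": 0,"dz": 0,"turn": 0},{"fingers": 0.2,"dx": 0,"dy": 0,"dz": 0,"turn": 0},{"fingers": 0.0,"dx": 0,"dy": 0,"dz": 0,"turn": 0},{"fingers": 0.0,"dx": 0,"dy": 0,"dz": 0,"turn": 0},{"fingers": 0.0,"dx": 0,"dy": 0,"dz": 0,"turn": 0},{"fingers": 0.0,"dx": 0,"dy": 0,"dz": 5,"turn": 0},{"fingers": 0.0,"dx": 0,"dy": 0,"dz": 10,"turn": 0},{"fingers": 0.0,"dx": 0,"dy": 0,"dz": 10,"turn": 0},{"fingers": 0.0,"dx": 0,"dy": 0,"dz": 10,"turn": 0},{"fingers": 0.0,"dx": 0,"dy": 0,"dz": 10,"turn": 0},{"fingers": 0.0,"dx": 0,"dy": 0,"dz": 10,"turn": 0},{"fingers": 0.0,"dx": 0,"dy": 0,"dz": 10,"turn": 0},{"fingers": 0.0,"dx": 0,"dy": 0,"dz": 10,"turn": 0},{"fingers": 0.0,"dx": 0,"dy": 0,"dz": 10,"turn": 0},{"fingers": 0.0,"dx": 0,"dy": 0,"dz": 10,"turn": 0},{"fingers": 0.0,"dx": 0,"dy": 0,"dz": 10,"turn": 0},{"fingers": 0.0,"dx": -2,"dy": 0,"dz": 8,"turn": 0},{"fingers": 0.0,"dx": -5,"dy": 0,"dz": 5,"turn": 0}]}}

```text
clock: 57.53
position: [0.4943, -0.2412, 0.2291]
ee_rot: [0.033, 0.944, 0.326, 0.026]
contact_force: [0.1, 0.6, 0.6]
width: 0.0426
```

>>> {"method": "play_rows", "body": {"series": [{"fingers": -0.2,"dx": -9,"dy": 1,"dz": 3,"turn": 0},{"fingers": -0.2,"dx": -12,"dy": 3,"dz": 2,"turn": 0},{"fingers": -0.2,"dx": -12,"dy": 5,"dz": 1,"turn": 0},{"fingers": -0.2,"dx": -12,"dy": 8,"dz": 1,"turn": 0},{"fingers": -0.2,"dx": -12,"dy": 12,"dz": 1,"turn": 0.02},{"fingers": -0.2,"dx": -12,"dy": 14,"dz": 1,"turn": 0.02},{"fingers": -0.2,"dx": -12,"dy": 14,"dz": 1,"turn": 0.02},{"fingers": -0.2,"dx": -12,"dy": 14,"dz": 1,"turn": 0.02},{"fingers": -0.2,"dx": -10,"dy": 14,"dz": 1,"turn": 0.02},{"fingers": -0.2,"dx": -8,"dy": 14,"dz": 1,"turn": 0.02},{"fingers": -0.2,"dx": -7,"dy": 14,"dz": 1,"turn": 0.02},{"fingers": -0.2,"dx": -5,"dy": 14,"dz": 0,"turn": 0.02},{"fingers": -0.2,"dx": -3,"dy": 14,"dz": 0,"turn": 0.02},{"fingers": -0.2,"dx": -2,"dy": 14,"dz": 0,"turn": 0.02},{"fingers": -0.2,"dx": 0,"dy": 14,"dz": 0,"turn": 0.02},{"fingers": -0.2,"dx": 0,"dy": 14,"dz": 0,"turn": 0.02},{"fingers": -0.2,"dx": 0,"dy": 14,"dz": 0,"turn": 0.02},{"fingers": -0.2,"dx": 0,"dy": 14,"dz": 0,"turn": 0.02},{"fingers": -0.2,"dx": 0,"dy": 10,"dz": 0,"turn": 0.02},{"fingers": -0.2,"dx": 0,"dy": 6,"dz": 0,"turn": 0.02}]}}

```text
clock: 59.2
position: [0.3336, 0.0069, 0.2389]
ee_rot: [0.023, 0.877, 0.479, 0.026]
contact_force: [0.7, -0.2, 0.8]
width: 0.0513
```

```bash
python3 st.py
```

```text
pos [0.3336 0.0069 0.2389] yaw 1.0006 zax [ 0.067 -0.015 -0.998] F [ 0.7 -0.2  0.8] w 0.0513 t 59.2
```

>>> {"method": "play_rows", "body": {"series": [{"fingers": -0.2,"dx": 3,"dy": 8,"dz": 0,"turn": 0},{"fingers": -0.2,"dx": 8,"dy": 15,"dz": 0,"turn": 0},{"fingers": -0.2,"dx": 8,"dy": 15,"dz": 0,"turn": 0},{"fingers": -0.2,"dx": 8,"dy": 15,"dz": 0,"turn": 0},{"fingers": -0.2,"dx": 8,"dy": 15,"dz": 0,"turn": 0},{"fingers": -0.2,"dx": 8,"dy": 15,"dz": 0,"turn": 0},{"fingers": -0.2,"dx": 8,"dy": 15,"dz": 0,"turn": 0},{"fingers": -0.2,"dx": 8,"dy": 15,"dz": 0,"turn": 0},{"fingers": -0.2,"dx": 8,"dy": 15,"dz": 0,"turn": 0},{"fingers": -0.2,"dx": 8,"dy": 15,"dz": 0,"turn": 0},{"fingers": -0.2,"dx": 8,"dy": 15,"dz": 0,"turn": 0},{"fingers": -0.2,"dx": 8,"dy": 15,"dz": 0,"turn": 0},{"fingers": -0.2,"dx": 8,"dy": 15,"dz": 0,"turn": 0},{"fingers": -0.2,"dx": 8,"dy": 15,"dz": 0,"turn": 0},{"fingers": -0.2,"dx": 8,"dy": 15,"dz": 0,"turn": 0},{"fingers": -0.2,"dx": 8,"dy": 15,"dz": 0,"turn": 0},{"fingers": -0.2,"dx": 8,"dy": 15,"dz": 0,"turn": 0},{"fingers": -0.2,"dx": 6,"dy": 10,"dz": 0,"turn": 0},{"fingers": -0.2,"dx": 4,"dy": 6,"dz": 0,"turn": 0},{"fingers": -0.2,"dx": 0,"dy": 0,"dz": 0,"turn": 0}]}}

```text
clock: 60.87
position: [0.468, 0.287, 0.2353]
ee_rot: [0.024, 0.873, 0.487, 0.022]
contact_force: [-0.3, 0.0, 0.6]
width: 0.0514
```

```bash
python3 st.py
```

```text
pos [0.468  0.287  0.2353] yaw 1.0191 zax [ 0.061 -0.02  -0.998] F [-0.3  0.   0.6] w 0.0514 t 60.87
```

>>> {"method": "play_rows", "body": {"series": [{"fingers": -0.2,"dx": 6,"dy": 3,"dz": -4,"turn": -0.02},{"fingers": -0.2,"dx": 8,"dy": 4,"dz": -8,"turn": 0},{"fingers": -0.2,"dx": 5,"dy": 2,"dz": -10,"turn": 0},{"fingers": -0.2,"dx": 0,"dy": 0,"dz": -10,"turn": 0},{"fingers": -0.2,"dx": 0,"dy": 0,"dz": -10,"turn": 0},{"fingers": -0.2,"dx": 0,"dy": 0,"dz": -10,"turn": 0},{"fingers": -0.2,"dx": 0,"dy": 0,"dz": -10,"turn": 0},{"fingers": -0.2,"dx": 0,"dy": 0,"dz": -6,"turn": 0},{"fingers": -0.2,"dx": 0,"dy": 0,"dz": -3,"turn": 0},{"fingers": -0.2,"dx": 0,"dy": 0,"dz": 0,"turn": 0}]}}

```text
clock: 61.7
position: [0.4857, 0.291, 0.1535]
ee_rot: [0.025, 0.879, 0.476, 0.017]
contact_force: [0.3, 0.3, 0.7]
width: 0.0511
```

```bash
python3 st.py
```

```text
pos [0.4857 0.291  0.1535] yaw 0.9934 zax [ 0.052 -0.027 -0.998] F [0.3 0.3 0.7] w 0.0511 t 61.7
```

>>> {"method": "play_rows", "body": {"series": [{"fingers": -0.2,"dx": 2,"dy": 3,"dz": -4,"turn": 0},{"fingers": -0.2,"dx": 1,"dy": 2,"dz": -8,"turn": 0},{"fingers": -0.2,"dx": 0,"dy": 0,"dz": -10,"turn": 0},{"fingers": -0.2,"dx": 0,"dy": 0,"dz": -10,"turn": 0},{"fingers": -0.2,"dx": 0,"dy": 0,"dz": -8,"turn": 0},{"fingers": -0.2,"dx": 0,"dy": 0,"dz": -6,"turn": 0},{"fingers": -0.2,"dx": 0,"dy": 0,"dz": -3,"turn": 0},{"fingers": -0.2,"dx": 0,"dy": 0,"dz": 0,"turn": 0}]}}

```text
clock: 62.37
position: [0.4898, 0.297, 0.1004]
ee_rot: [0.025, 0.879, 0.476, 0.018]
contact_force: [0.5, -0.7, 0.3]
width: 0.0513
```

```bash
python3 st.py
```

```text
pos [0.4898 0.297  0.1004] yaw 0.9934 zax [ 0.055 -0.026 -0.998] F [ 0.5 -0.7  0.3] w 0.0513 t 62.37
```

>>> {"method": "play_rows", "body": {"series": [{"fingers": 0.2,"dx": 0,"dy": 0,"dz": -3,"turn": 0},{"fingers": 0.4,"dx": 0,"dy": 0,"dz": 0,"turn": 0},{"fingers": 0.8,"dx": 0,"dy": 0,"dz": 0,"turn": 0},{"fingers": 0.8,"dx": 0,"dy": 0,"dz": 0,"turn": 0},{"fingers": 0.8,"dx": 0,"dy": 0,"dz": 0,"turn": 0},{"fingers": 0.8,"dx": 0,"dy": 0,"dz": 0,"turn": 0}]}}

```text
clock: 62.87
position: [0.4899, 0.297, 0.0977]
ee_rot: [0.025, 0.879, 0.476, 0.018]
contact_force: [-0.0, 0.4, -1.7]
width: 0.0205
```

>>> {"method": "play_rows", "body": {"series": [{"fingers": 0.8,"dx": 0,"dy": 0,"dz": 6,"turn": 0},{"fingers": 0.8,"dx": 0,"dy": 0,"dz": 8,"turn": 0},{"fingers": 0.8,"dx": 0,"dy": 0,"dz": 8,"turn": 0},{"fingers": 0.8,"dx": 0,"dy": 0,"dz": 8,"turn": 0},{"fingers": 0.8,"dx": 0,"dy": 0,"dz": 9,"turn": 0},{"fingers": 0.8,"dx": 0,"dy": 0,"dz": 10,"turn": 0},{"fingers": 0.8,"dx": 0,"dy": 0,"dz": 10,"turn": 0},{"fingers": 0.8,"dx": 0,"dy": 0,"dz": 10,"turn": 0},{"fingers": 0.8,"dx": 0,"dy": 0,"dz": 10,"turn": 0},{"fingers": 0.8,"dx": 0,"dy": 0,"dz": 10,"turn": 0},{"fingers": 0.8,"dx": 0,"dy": 0,"dz": 10,"turn": 0},{"fingers": 0.8,"dx": 0,"dy": 0,"dz": 10,"turn": 0},{"fingers": 0.8,"dx": 0,"dy": 0,"dz": 10,"turn": 0},{"fingers": 0.8,"dx": -3,"dy": -2,"dz": 9,"turn": 0},{"fingers": 0.8,"dx": -6,"dy": -6,"dz": 6,"turn": 0},{"fingers": 0.8,"dx": -8,"dy": -10,"dz": 3,"turn": 0}]}}

```text
clock: 64.2
position: [0.4757, 0.2815, 0.2604]
ee_rot: [0.024, 0.878, 0.476, 0.03]
contact_force: [0.6, 0.9, -0.7]
width: 0.0205
```

```bash
python3 st.py;  python3 crate.py .4757 -.2357 -.165
```

```text
pos [0.4757 0.2815 0.2604] yaw 0.9952 zax [ 0.075 -0.014 -0.997] F [ 0.6  0.9 -0.7] w 0.0205 t 64.2
[ 0.4768 -0.2356 -0.1681] -10.5954
[ 0.4779 -0.2356 -0.1498] -5.5156
[ 0.4754 -0.2364 -0.1902] -5.5823
(0.024, 0.048) [ 0.5085 -0.1923]
(0.024, 0) [ 0.5005 -0.2396]
(0.024, -0.048) [ 0.4925 -0.2869]
(-0.024, 0.048) [ 0.4612 -0.1843]
(-0.024, 0) [ 0.4532 -0.2316]
(-0.024, -0.048) [ 0.4451 -0.2789]
```

>>> {"method": "play_rows", "body": {"series": [{"fingers": 0.8,"dx": -8,"dy": -14,"dz": 0,"turn": -0.02},{"fingers": 0.8,"dx": -8,"dy": -14,"dz": 0,"turn": -0.02},{"fingers": 0.8,"dx": -8,"dy": -14,"dz": 0,"turn": -0.02},{"fingers": 0.8,"dx": -8,"dy": -14,"dz": 0,"turn": -0.02},{"fingers": 0.8,"dx": -8,"dy": -14,"dz": 0,"turn": -0.02},{"fingers": 0.8,"dx": -8,"dy": -14,"dz": 0,"turn": -0.02},{"fingers": 0.8,"dx": -8,"dy": -14,"dz": 0,"turn": -0.02},{"fingers": 0.8,"dx": -8,"dy": -14,"dz": 0,"turn": -0.02},{"fingers": 0.8,"dx": -8,"dy": -14,"dz": 0,"turn": -0.02},{"fingers": 0.8,"dx": -8,"dy": -14,"dz": 0,"turn": -0.02},{"fingers": 0.8,"dx": -8,"dy": -14,"dz": 0,"turn": -0.02},{"fingers": 0.8,"dx": -8,"dy": -14,"dz": 0,"turn": -0.02},{"fingers": 0.8,"dx": -8,"dy": -14,"dz": 0,"turn": -0.02},{"fingers": 0.8,"dx": -8,"dy": -14,"dz": 0,"turn": -0.02},{"fingers": 0.8,"dx": -5,"dy": -14,"dz": 0,"turn": -0.02},{"fingers": 0.8,"dx": -2,"dy": -14,"dz": 0,"turn": -0.02}]}}

```text
clock: 65.63
position: [0.3368, 0.0444, 0.2496]
ee_rot: [0.026, 0.946, 0.323, 0.016]
contact_force: [0.2, -1.2, -1.4]
width: 0.0204
```

```bash
python3 st.py;  python3 crate.py .4757 -.2357 -.165
```

```text
pos [0.3368 0.0444 0.2496] yaw 0.658 zax [ 0.047 -0.038 -0.998] F [ 0.2 -1.2 -1.4] w 0.0204 t 65.63
[ 0.4775 -0.2356 -0.16  ] -8.1611
[ 0.4779 -0.2356 -0.1498] -5.4719
[ 0.4751 -0.2362 -0.1936] -2.9737
(0.024, 0.048) [ 0.5089 -0.1921]
(0.024, 0) [ 0.5012 -0.2395]
(0.024, -0.048) [ 0.4936 -0.2868]
(-0.024, 0.048) [ 0.4615 -0.1844]
(-0.024, 0) [ 0.4538 -0.2318]
(-0.024, -0.048) [ 0.4462 -0.2792]
```

>>> {"method": "play_rows", "body": {"series": [{"fingers": 0.8,"dx": 0,"dy": -8,"dz": 0,"turn": 0},{"fingers": 0.8,"dx": 3,"dy": -14,"dz": 0,"turn": 0},{"fingers": 0.8,"dx": 6,"dy": -15,"dz": 0,"turn": 0},{"fingers": 0.8,"dx": 6,"dy": -15,"dz": 0,"turn": 0},{"fingers": 0.8,"dx": 6,"dy": -15,"dz": 0,"turn": 0},{"fingers": 0.8,"dx": 6,"dy": -15,"dz": 0,"turn": 0},{"fingers": 0.8,"dx": 6,"dy": -15,"dz": 0,"turn": 0},{"fingers": 0.8,"dx": 6,"dy": -15,"dz": 0,"turn": 0},{"fingers": 0.8,"dx": 6,"dy": -15,"dz": 0,"turn": 0},{"fingers": 0.8,"dx": 6,"dy": -15,"dz": 0,"turn": 0},{"fingers": 0.8,"dx": 6,"dy": -15,"dz": 0,"turn": 0},{"fingers": 0.8,"dx": 6,"dy": -15,"dz": 0,"turn": 0},{"fingers": 0.8,"dx": 6,"dy": -15,"dz": 0,"turn": 0},{"fingers": 0.8,"dx": 6,"dy": -15,"dz": 0,"turn": 0},{"fingers": 0.8,"dx": 6,"dy": -15,"dz": 0,"turn": 0},{"fingers": 0.8,"dx": 6,"dy": -15,"dz": 0,"turn": 0},{"fingers": 0.8,"dx": 6,"dy": -12,"dz": 0,"turn": 0},{"fingers": 0.8,"dx": 6,"dy": -7,"dz": 0,"turn": 0},{"fingers": 0.8,"dx": 4,"dy": -4,"dz": 0,"turn": 0},{"fingers": 0.8,"dx": 0,"dy": 0,"dz": 0,"turn": 0}]}}

```text
clock: 67.4
position: [0.446, -0.2152, 0.2424]
ee_rot: [0.018, 0.946, 0.325, 0.018]
contact_force: [0.2, -1.0, -0.5]
width: 0.0205
```

```bash
python3 st.py
```

```text
pos [ 0.446  -0.2152  0.2424] yaw 0.6618 zax [ 0.045 -0.022 -0.999] F [ 0.2 -1.  -0.5] w 0.0205 t 67.4
```

>>> {"method": "play_rows", "body": {"series": [{"fingers": 0.8,"dx": 2,"dy": -5,"dz": -2,"turn": 0},{"fingers": 0.8,"dx": 3,"dy": -6,"dz": -6,"turn": 0},{"fingers": 0.8,"dx": 1,"dy": -4,"dz": -10,"turn": 0},{"fingers": 0.8,"dx": 0,"dy": -1,"dz": -10,"turn": 0},{"fingers": 0.8,"dx": 0,"dy": 0,"dz": -10,"turn": 0},{"fingers": 0.8,"dx": 0,"dy": 0,"dz": -8,"turn": 0},{"fingers": 0.8,"dx": 0,"dy": 0,"dz": -5,"turn": 0},{"fingers": 0.8,"dx": 0,"dy": 0,"dz": -2,"turn": 0},{"fingers": 0.8,"dx": 0,"dy": 0,"dz": 0,"turn": 0}]}}

```text
clock: 68.15
position: [0.4509, -0.2302, 0.1829]
ee_rot: [0.015, 0.945, 0.326, 0.017]
contact_force: [0.0, 0.9, -0.3]
width: 0.0203
```

```bash
python3 st.py; python3 held.py .0897 c11.png
```

```text
pos [ 0.4509 -0.2302  0.1829] yaw 0.6641 zax [ 0.041 -0.018 -0.999] F [ 0.   0.9 -0.3] w 0.0203 t 68.15
origin 307 85
exp top [259. 148.] collar [243. 232.] foot [232. 294.]
```

View pics/c11.png

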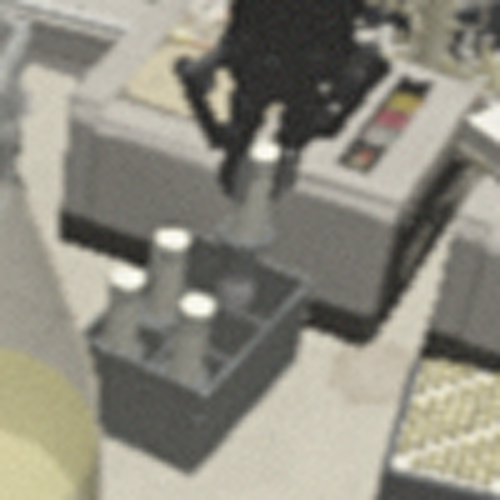

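Three stand upright; held cartridge's collar at (248,235), near its cell. Shift (+2,−2) and lower.

>>> {"method": "play_rows", "body": {"series": [{"fingers": 0.8,"dx": 2,"dy": -2,"dz": -4,"turn": 0},{"fingers": 0.8,"dx": 0,"dy": 0,"dz": -8,"turn": 0},{"fingers": 0.8,"dx": 0,"dy": 0,"dz": -10,"turn": 0},{"fingers": 0.8,"dx": 0,"dy": 0,"dz": -10,"turn": 0},{"fingers": 0.8,"dx": 0,"dy": 0,"dz": -7,"turn": 0},{"fingers": 0.8,"dx": 0,"dy": 0,"dz": -4,"turn": 0},{"fingers": 0.8,"dx": 0,"dy": 0,"dz": 0,"turn": 0}]}}

```text
clock: 68.78
position: [0.4551, -0.2336, 0.139]
ee_rot: [0.018, 0.945, 0.326, 0.019]
contact_force: [0.6, -0.2, 0.2]
width: 0.0201
```

```bash
python3 st.py
```

```text
pos [ 0.4551 -0.2336  0.139 ] yaw 0.6648 zax [ 0.047 -0.022 -0.999] F [ 0.6 -0.2  0.2] w 0.0201 t 68.78
```

>>> {"method": "play_rows", "body": {"series": [{"fingers": 0.8,"dx": -2,"dy": 1,"dz": -4,"turn": 0},{"fingers": 0.8,"dx": 0,"dy": 0,"dz": -7,"turn": 0},{"fingers": 0.8,"dx": 0,"dy": 0,"dz": -7,"turn": 0},{"fingers": 0.8,"dx": 0,"dy": 0,"dz": -5,"turn": 0},{"fingers": 0.8,"dx": 0,"dy": 0,"dz": -2,"turn": 0}]}}

```text
clock: 69.2
position: [0.4538, -0.2331, 0.1129]
ee_rot: [0.02, 0.945, 0.326, 0.02]
contact_force: [-1.1, -0.1, -0.2]
width: 0.0203
```

```bash
python3 st.py
```

```text
pos [ 0.4538 -0.2331  0.1129] yaw 0.6648 zax [ 0.05  -0.024 -0.998] F [-1.1 -0.1 -0.2] w 0.0203 t 69.2
```

>>> {"method": "play_rows", "body": {"series": [{"fingers": 0.8,"dx": 0,"dy": 0,"dz": -5,"turn": 0},{"fingers": 0.8,"dx": 0,"dy": 0,"dz": -6,"turn": 0},{"fingers": 0.8,"dx": 0,"dy": 0,"dz": -4,"turn": 0},{"fingers": 0.8,"dx": 0,"dy": 0,"dz": -2,"turn": 0}]}}

```text
clock: 69.53
position: [0.4539, -0.2332, 0.0941]
ee_rot: [0.02, 0.945, 0.326, 0.02]
contact_force: [0.4, -0.4, -0.6]
width: 0.02
```

```bash
python3 st.py
```

```text
pos [ 0.4539 -0.2332  0.0941] yaw 0.6648 zax [ 0.05  -0.024 -0.998] F [ 0.4 -0.4 -0.6] w 0.02 t 69.53
```

>>> {"method": "play_rows", "body": {"series": [{"fingers": 0.4,"dx": 0,"dy": 0,"dz": 0,"turn": 0},{"fingers": 0.2,"dx": 0,"dy": 0,"dz": 0,"turn": 0},{"fingers": 0.0,"dx": 0,"dy": 0,"dz": 0,"turn": 0},{"fingers": 0.0,"dx": 0,"dy": 0,"dz": 0,"turn": 0},{"fingers": 0.0,"dx": 0,"dy": 0,"dz": 0,"turn": 0},{"fingers": 0.0,"dx": 0,"dy": 0,"dz": 5,"turn": 0},{"fingers": 0.0,"dx": 0,"dy": 0,"dz": 10,"turn": 0},{"fingers": 0.0,"dx": 0,"dy": 0,"dz": 10,"turn": 0},{"fingers": 0.0,"dx": 0,"dy": 0,"dz": 10,"turn": 0},{"fingers": 0.0,"dx": 0,"dy": 0,"dz": 10,"turn": 0},{"fingers": 0.0,"dx": 0,"dy": 0,"dz": 10,"turn": 0},{"fingers": 0.0,"dx": 0,"dy": 0,"dz": 10,"turn": 0},{"fingers": 0.0,"dx": 0,"dy": 0,"dz": 10,"turn": 0},{"fingers": 0.0,"dx": 0,"dy": 0,"dz": 10,"turn": 0},{"fingers": 0.0,"dx": 0,"dy": 0,"dz": 10,"turn": 0},{"fingers": 0.0,"dx": 0,"dy": 0,"dz": 10,"turn": 0},{"fingers": 0.0,"dx": -2,"dy": 0,"dz": 8,"turn": 0},{"fingers": 0.0,"dx": -5,"dy": 0,"dz": 5,"turn": 0}]}}

```text
clock: 71.03
position: [0.4478, -0.2336, 0.2238]
ee_rot: [0.022, 0.945, 0.326, 0.022]
contact_force: [0.1, -0.8, 0.1]
width: 0.0425
```

>>> {"method": "play_rows", "body": {"series": [{"fingers": -0.2,"dx": -9,"dy": 2,"dz": 3,"turn": 0},{"fingers": -0.2,"dx": -12,"dy": 6,"dz": 2,"turn": 0},{"fingers": -0.2,"dx": -12,"dy": 10,"dz": 1,"turn": 0},{"fingers": -0.2,"dx": -10,"dy": 13,"dz": 1,"turn": 0},{"fingers": -0.2,"dx": -8,"dy": 14,"dz": 1,"turn": 0.02},{"fingers": -0.2,"dx": -8,"dy": 14,"dz": 1,"turn": 0.02},{"fingers": -0.2,"dx": -8,"dy": 14,"dz": 1,"turn": 0.02},{"fingers": -0.2,"dx": -8,"dy": 14,"dz": 1,"turn": 0.02},{"fingers": -0.2,"dx": -6,"dy": 14,"dz": 1,"turn": 0.02},{"fingers": -0.2,"dx": -4,"dy": 14,"dz": 1,"turn": 0.02},{"fingers": -0.2,"dx": -3,"dy": 14,"dz": 1,"turn": 0.02},{"fingers": -0.2,"dx": -2,"dy": 14,"dz": 0,"turn": 0.02},{"fingers": -0.2,"dx": 0,"dy": 14,"dz": 0,"turn": 0.02},{"fingers": -0.2,"dx": 0,"dy": 14,"dz": 0,"turn": 0.02},{"fingers": -0.2,"dx": 0,"dy": 14,"dz": 0,"turn": 0.02},{"fingers": -0.2,"dx": 0,"dy": 14,"dz": 0,"turn": 0.02},{"fingers": -0.2,"dx": 0,"dy": 14,"dz": 0,"turn": 0.02},{"fingers": -0.2,"dx": 0,"dy": 14,"dz": 0,"turn": 0.02},{"fingers": -0.2,"dx": 0,"dy": 14,"dz": 0,"turn": 0.02},{"fingers": -0.2,"dx": 0,"dy": 14,"dz": 0,"turn": 0.02}]}}

```text
clock: 72.7
position: [0.3328, 0.0464, 0.2379]
ee_rot: [0.017, 0.873, 0.488, 0.024]
contact_force: [-0.4, 0.6, -1.0]
width: 0.0511
```

```bash
python3 st.py
```

```text
pos [0.3328 0.0464 0.2379] yaw 1.0201 zax [ 0.059 -0.006 -0.998] F [-0.4  0.6 -1. ] w 0.0511 t 72.7
```

>>> {"method": "play_rows", "body": {"series": [{"fingers": -0.2,"dx": 3,"dy": 14,"dz": 0,"turn": -0.02},{"fingers": -0.2,"dx": 6,"dy": 15,"dz": 0,"turn": 0},{"fingers": -0.2,"dx": 6,"dy": 15,"dz": 0,"turn": 0},{"fingers": -0.2,"dx": 6,"dy": 15,"dz": 0,"turn": 0},{"fingers": -0.2,"dx": 6,"dy": 15,"dz": 0,"turn": 0},{"fingers": -0.2,"dx": 6,"dy": 15,"dz": 0,"turn": 0},{"fingers": -0.2,"dx": 6,"dy": 15,"dz": 0,"turn": 0},{"fingers": -0.2,"dx": 6,"dy": 15,"dz": 0,"turn": 0},{"fingers": -0.2,"dx": 6,"dy": 15,"dz": 0,"turn": 0},{"fingers": -0.2,"dx": 6,"dy": 15,"dz": 0,"turn": 0},{"fingers": -0.2,"dx": 6,"dy": 15,"dz": 0,"turn": 0},{"fingers": -0.2,"dx": 6,"dy": 15,"dz": 0,"turn": 0},{"fingers": -0.2,"dx": 6,"dy": 15,"dz": 0,"turn": 0},{"fingers": -0.2,"dx": 6,"dy": 15,"dz": 0,"turn": 0},{"fingers": -0.2,"dx": 6,"dy": 15,"dz": 0,"turn": 0},{"fingers": -0.2,"dx": 6,"dy": 15,"dz": 0,"turn": 0},{"fingers": -0.2,"dx": 6,"dy": 12,"dz": 0,"turn": 0},{"fingers": -0.2,"dx": 6,"dy": 8,"dz": 0,"turn": 0},{"fingers": -0.2,"dx": 4,"dy": 4,"dz": 0,"turn": 0},{"fingers": -0.2,"dx": 0,"dy": 0,"dz": 0,"turn": 0}]}}

```text
clock: 74.37
position: [0.4219, 0.3346, 0.2385]
ee_rot: [0.016, 0.867, 0.497, 0.023]
contact_force: [-0.6, -0.5, -0.1]
width: 0.0513
```

```bash
python3 st.py
```

```text
pos [0.4219 0.3346 0.2385] yaw 1.0418 zax [ 0.056 -0.004 -0.998] F [-0.6 -0.5 -0.1] w 0.0513 t 74.37
```

>>> {"method": "play_rows", "body": {"series": [{"fingers": -0.2,"dx": 6,"dy": -3,"dz": 0,"turn": -0.045},{"fingers": -0.2,"dx": 10,"dy": -4,"dz": -2,"turn": 0},{"fingers": -0.2,"dx": 6,"dy": -3,"dz": -6,"turn": 0},{"fingers": -0.2,"dx": 2,"dy": 0,"dz": -10,"turn": 0},{"fingers": -0.2,"dx": 0,"dy": 0,"dz": -10,"turn": 0},{"fingers": -0.2,"dx": 0,"dy": 0,"dz": -10,"turn": 0},{"fingers": -0.2,"dx": 0,"dy": 0,"dz": -10,"turn": 0},{"fingers": -0.2,"dx": 0,"dy": 0,"dz": -10,"turn": 0},{"fingers": -0.2,"dx": 0,"dy": 0,"dz": -6,"turn": 0},{"fingers": -0.2,"dx": 0,"dy": 0,"dz": -3,"turn": 0},{"fingers": -0.2,"dx": 0,"dy": 0,"dz": 0,"turn": 0}]}}

```text
clock: 75.28
position: [0.4438, 0.3178, 0.1616]
ee_rot: [0.017, 0.878, 0.477, 0.018]
contact_force: [0.6, -0.1, 0.4]
width: 0.0511
```

```bash
python3 st.py
```

```text
pos [0.4438 0.3178 0.1616] yaw 0.9955 zax [ 0.047 -0.012 -0.999] F [ 0.6 -0.1  0.4] w 0.0511 t 75.28
```

>>> {"method": "play_rows", "body": {"series": [{"fingers": -0.2,"dx": 2,"dy": 3,"dz": -4,"turn": 0},{"fingers": -0.2,"dx": 1,"dy": 3,"dz": -8,"turn": 0},{"fingers": -0.2,"dx": 0,"dy": 0,"dz": -10,"turn": 0},{"fingers": -0.2,"dx": 0,"dy": 0,"dz": -10,"turn": 0},{"fingers": -0.2,"dx": 0,"dy": 0,"dz": -10,"turn": 0},{"fingers": -0.2,"dx": 0,"dy": 0,"dz": -7,"turn": 0},{"fingers": -0.2,"dx": 0,"dy": 0,"dz": -4,"turn": 0},{"fingers": -0.2,"dx": 0,"dy": 0,"dz": -1,"turn": 0},{"fingers": -0.2,"dx": 0,"dy": 0,"dz": 0,"turn": 0}]}}

```text
clock: 76.03
position: [0.4479, 0.3257, 0.103]
ee_rot: [0.016, 0.878, 0.478, 0.019]
contact_force: [0.5, -0.4, 0.8]
width: 0.051
```

```bash
python3 st.py
```

```text
pos [0.4479 0.3257 0.103 ] yaw 0.9967 zax [ 0.05  -0.011 -0.999] F [ 0.5 -0.4  0.8] w 0.051 t 76.03
```

>>> {"method": "play_rows", "body": {"series": [{"fingers": 0.0,"dx": 0,"dy": -1,"dz": -5,"turn": 0},{"fingers": 0.4,"dx": 0,"dy": 0,"dz": 0,"turn": 0},{"fingers": 0.8,"dx": 0,"dy": 0,"dz": 0,"turn": 0},{"fingers": 0.8,"dx": 0,"dy": 0,"dz": 0,"turn": 0},{"fingers": 0.8,"dx": 0,"dy": 0,"dz": 0,"turn": 0},{"fingers": 0.8,"dx": 0,"dy": 0,"dz": 0,"turn": 0}]}}

```text
clock: 76.53
position: [0.448, 0.3242, 0.0987]
ee_rot: [0.017, 0.878, 0.478, 0.02]
contact_force: [-0.5, 0.8, -1.3]
width: 0.0201
```

>>> {"method": "play_rows", "body": {"series": [{"fingers": 0.8,"dx": 0,"dy": 0,"dz": 6,"turn": 0},{"fingers": 0.8,"dx": 0,"dy": 0,"dz": 8,"turn": 0},{"fingers": 0.8,"dx": 0,"dy": 0,"dz": 8,"turn": 0},{"fingers": 0.8,"dx": 0,"dy": 0,"dz": 8,"turn": 0},{"fingers": 0.8,"dx": 0,"dy": 0,"dz": 9,"turn": 0},{"fingers": 0.8,"dx": 0,"dy": 0,"dz": 10,"turn": 0},{"fingers": 0.8,"dx": 0,"dy": 0,"dz": 10,"turn": 0},{"fingers": 0.8,"dx": 0,"dy": 0,"dz": 10,"turn": 0},{"fingers": 0.8,"dx": 0,"dy": 0,"dz": 10,"turn": 0},{"fingers": 0.8,"dx": 0,"dy": 0,"dz": 10,"turn": 0},{"fingers": 0.8,"dx": 0,"dy": 0,"dz": 10,"turn": 0},{"fingers": 0.8,"dx": 0,"dy": 0,"dz": 10,"turn": 0},{"fingers": 0.8,"dx": 0,"dy": 0,"dz": 10,"turn": 0},{"fingers": 0.8,"dx": -2,"dy": -2,"dz": 9,"turn": 0},{"fingers": 0.8,"dx": -4,"dy": -6,"dz": 6,"turn": 0},{"fingers": 0.8,"dx": -6,"dy": -10,"dz": 3,"turn": 0}]}}

```text
clock: 77.87
position: [0.4401, 0.31, 0.2625]
ee_rot: [0.016, 0.878, 0.478, 0.033]
contact_force: [0.4, -0.2, -0.5]
width: 0.0199
```

>>> {"method": "play_rows", "body": {"series": [{"fingers": 0.8,"dx": -5,"dy": -14,"dz": 0,"turn": -0.02},{"fingers": 0.8,"dx": -5,"dy": -15,"dz": 0,"turn": -0.02},{"fingers": 0.8,"dx": -5,"dy": -15,"dz": 0,"turn": -0.02},{"fingers": 0.8,"dx": -5,"dy": -15,"dz": 0,"turn": -0.02},{"fingers": 0.8,"dx": -5,"dy": -15,"dz": 0,"turn": -0.02},{"fingers": 0.8,"dx": -5,"dy": -15,"dz": 0,"turn": -0.02},{"fingers": 0.8,"dx": -5,"dy": -15,"dz": 0,"turn": -0.02},{"fingers": 0.8,"dx": -5,"dy": -15,"dz": 0,"turn": -0.02},{"fingers": 0.8,"dx": -5,"dy": -15,"dz": 0,"turn": -0.02},{"fingers": 0.8,"dx": -5,"dy": -15,"dz": 0,"turn": -0.02},{"fingers": 0.8,"dx": -5,"dy": -15,"dz": 0,"turn": -0.02},{"fingers": 0.8,"dx": -5,"dy": -15,"dz": 0,"turn": -0.02},{"fingers": 0.8,"dx": -5,"dy": -15,"dz": 0,"turn": -0.02},{"fingers": 0.8,"dx": -5,"dy": -15,"dz": 0,"turn": -0.02},{"fingers": 0.8,"dx": -5,"dy": -15,"dz": 0,"turn": -0.02},{"fingers": 0.8,"dx": -3,"dy": -15,"dz": 0,"turn": -0.02},{"fingers": 0.8,"dx": -1,"dy": -14,"dz": 0,"turn": 0}]}}

```text
clock: 79.28
position: [0.3286, 0.0258, 0.2526]
ee_rot: [0.022, 0.949, 0.313, 0.017]
contact_force: [0.2, 0.3, -1.0]
width: 0.0202
```

```bash
python3 st.py;  python3 crate.py .4765 -.2357 -.165
```

```text
pos [0.3286 0.0258 0.2526] yaw 0.6384 zax [ 0.045 -0.031 -0.999] F [ 0.2  0.3 -1. ] w 0.0202 t 79.28
[ 0.4773 -0.2355 -0.1595] -6.7878
[ 0.4776 -0.2351 -0.1575] -4.194
[ 0.4754 -0.2364 -0.1976] -2.7992
(0.024, 0.048) [ 0.5086 -0.1919]
(0.024, 0) [ 0.501  -0.2393]
(0.024, -0.048) [ 0.4934 -0.2867]
(-0.024, 0.048) [ 0.4612 -0.1843]
(-0.024, 0) [ 0.4536 -0.2316]
(-0.024, -0.048) [ 0.446 -0.279]
```

>>> {"method": "play_rows", "body": {"series": [{"fingers": 0.8,"dx": 0,"dy": -15,"dz": 0,"turn": 0},{"fingers": 0.8,"dx": 3,"dy": -15,"dz": 0,"turn": 0},{"fingers": 0.8,"dx": 6,"dy": -15,"dz": 0,"turn": 0},{"fingers": 0.8,"dx": 6,"dy": -15,"dz": 0,"turn": 0},{"fingers": 0.8,"dx": 6,"dy": -15,"dz": 0,"turn": 0},{"fingers": 0.8,"dx": 6,"dy": -15,"dz": 0,"turn": 0},{"fingers": 0.8,"dx": 6,"dy": -15,"dz": 0,"turn": 0},{"fingers": 0.8,"dx": 6,"dy": -15,"dz": 0,"turn": 0},{"fingers": 0.8,"dx": 6,"dy": -15,"dz": 0,"turn": 0},{"fingers": 0.8,"dx": 6,"dy": -15,"dz": 0,"turn": 0},{"fingers": 0.8,"dx": 6,"dy": -15,"dz": 0,"turn": 0},{"fingers": 0.8,"dx": 6,"dy": -15,"dz": 0,"turn": 0},{"fingers": 0.8,"dx": 6,"dy": -15,"dz": 0,"turn": 0},{"fingers": 0.8,"dx": 6,"dy": -15,"dz": 0,"turn": 0},{"fingers": 0.8,"dx": 6,"dy": -15,"dz": 0,"turn": 0},{"fingers": 0.8,"dx": 6,"dy": -15,"dz": 0,"turn": 0},{"fingers": 0.8,"dx": 6,"dy": -13,"dz": 0,"turn": 0},{"fingers": 0.8,"dx": 6,"dy": -8,"dz": 0,"turn": 0},{"fingers": 0.8,"dx": 4,"dy": -4,"dz": 0,"turn": 0},{"fingers": 0.8,"dx": 0,"dy": 0,"dz": 0,"turn": 0}]}}

```text
clock: 81.05
position: [0.4226, -0.2474, 0.2443]
ee_rot: [0.013, 0.952, 0.305, 0.014]
contact_force: [0.1, 0.9, -0.6]
width: 0.0201
```

```bash
python3 st.py
```

```text
pos [ 0.4226 -0.2474  0.2443] yaw 0.6195 zax [ 0.035 -0.017 -0.999] F [ 0.1  0.9 -0.6] w 0.0201 t 81.05
```

>>> {"method": "play_rows", "body": {"series": [{"fingers": 0.8,"dx": 5,"dy": -6,"dz": 0,"turn": 0.01},{"fingers": 0.8,"dx": 8,"dy": -10,"dz": 0,"turn": 0},{"fingers": 0.8,"dx": 6,"dy": -8,"dz": -4,"turn": 0},{"fingers": 0.8,"dx": 3,"dy": -4,"dz": -8,"turn": 0},{"fingers": 0.8,"dx": 0,"dy": -1,"dz": -10,"turn": 0},{"fingers": 0.8,"dx": 0,"dy": 0,"dz": -10,"turn": 0},{"fingers": 0.8,"dx": 0,"dy": 0,"dz": -10,"turn": 0},{"fingers": 0.8,"dx": 0,"dy": 0,"dz": -8,"turn": 0},{"fingers": 0.8,"dx": 0,"dy": 0,"dz": -5,"turn": 0},{"fingers": 0.8,"dx": 0,"dy": 0,"dz": -2,"turn": 0},{"fingers": 0.8,"dx": 0,"dy": 0,"dz": 0,"turn": 0}]}}

```text
clock: 81.97
position: [0.4482, -0.2785, 0.1808]
ee_rot: [0.012, 0.95, 0.311, 0.014]
contact_force: [0.4, -0.1, -1.0]
width: 0.0201
```

```bash
python3 st.py; python3 held.py .0907 c12.png
```

```text
pos [ 0.4482 -0.2785  0.1808] yaw 0.6332 zax [ 0.033 -0.014 -0.999] F [ 0.4 -0.1 -1. ] w 0.0201 t 81.97
origin 313 78
exp top [257. 149.] collar [241. 232.] foot [229. 293.]
```

View pics/c12.png

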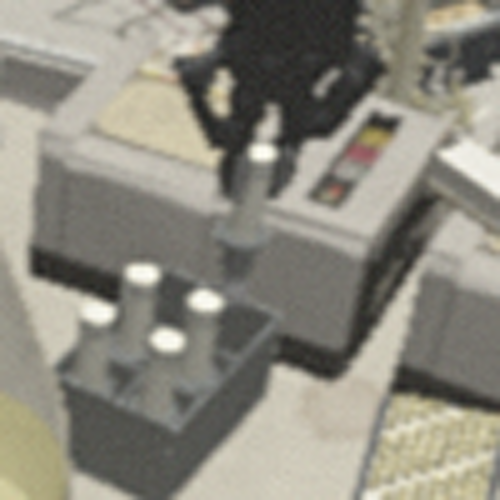

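Four stand upright; the fifth is over its cell, collar (243,235). Lower in stages.

>>> {"method": "play_rows", "body": {"series": [{"fingers": 0.8,"dx": -2,"dy": -1,"dz": -4,"turn": 0},{"fingers": 0.8,"dx": 0,"dy": 0,"dz": -8,"turn": 0},{"fingers": 0.8,"dx": 0,"dy": 0,"dz": -10,"turn": 0},{"fingers": 0.8,"dx": 0,"dy": 0,"dz": -10,"turn": 0},{"fingers": 0.8,"dx": 0,"dy": 0,"dz": -7,"turn": 0},{"fingers": 0.8,"dx": 0,"dy": 0,"dz": -4,"turn": 0},{"fingers": 0.8,"dx": 0,"dy": 0,"dz": 0,"turn": 0}]}}

```text
clock: 82.6
position: [0.4472, -0.2808, 0.1372]
ee_rot: [0.015, 0.95, 0.311, 0.015]
contact_force: [0.9, 0.4, 0.3]
width: 0.0195
```

```bash
python3 st.py
```

```text
pos [ 0.4472 -0.2808  0.1372] yaw 0.6333 zax [ 0.038 -0.019 -0.999] F [0.9 0.4 0.3] w 0.0195 t 82.6
```

>>> {"method": "play_rows", "body": {"series": [{"fingers": 0.8,"dx": -1,"dy": 1,"dz": -4,"turn": 0},{"fingers": 0.8,"dx": 0,"dy": 0,"dz": -7,"turn": 0},{"fingers": 0.8,"dx": 0,"dy": 0,"dz": -7,"turn": 0},{"fingers": 0.8,"dx": 0,"dy": 0,"dz": -4,"turn": 0},{"fingers": 0.8,"dx": 0,"dy": 0,"dz": -2,"turn": 0}]}}

```text
clock: 83.02
position: [0.4469, -0.2804, 0.1123]
ee_rot: [0.016, 0.95, 0.311, 0.016]
contact_force: [0.2, -0.2, -1.2]
width: 0.0206
```

```bash
python3 st.py
```

```text
pos [ 0.4469 -0.2804  0.1123] yaw 0.6334 zax [ 0.041 -0.021 -0.999] F [ 0.2 -0.2 -1.2] w 0.0206 t 83.02
```

>>> {"method": "play_rows", "body": {"series": [{"fingers": 0.8,"dx": 0,"dy": 1,"dz": -4,"turn": 0},{"fingers": 0.8,"dx": 0,"dy": 0,"dz": -6,"turn": 0},{"fingers": 0.8,"dx": 0,"dy": 0,"dz": -4,"turn": 0},{"fingers": 0.8,"dx": 0,"dy": 0,"dz": -2,"turn": 0}]}}

```text
clock: 83.35
position: [0.447, -0.2794, 0.095]
ee_rot: [0.016, 0.95, 0.311, 0.016]
contact_force: [-1.3, 1.2, 21.2]
width: 0.0201
```

```bash
python3 st.py
```

```text
pos [ 0.447  -0.2794  0.095 ] yaw 0.6336 zax [ 0.041 -0.021 -0.999] F [-1.3  1.2 21.2] w 0.0201 t 83.35
```

Floor contact felt (21 N at foot height 4 mm). Release and retreat.

>>> {"method": "play_rows", "body": {"series": [{"fingers": 0.4,"dx": 0,"dy": 0,"dz": 1,"turn": 0},{"fingers": 0.2,"dx": 0,"dy": 0,"dz": 0,"turn": 0},{"fingers": 0.0,"dx": 0,"dy": 0,"dz": 0,"turn": 0},{"fingers": 0.0,"dx": 0,"dy": 0,"dz": 0,"turn": 0},{"fingers": 0.0,"dx": 0,"dy": 0,"dz": 0,"turn": 0},{"fingers": 0.0,"dx": 0,"dy": 0,"dz": 5,"turn": 0},{"fingers": 0.0,"dx": 0,"dy": 0,"dz": 10,"turn": 0},{"fingers": 0.0,"dx": 0,"dy": 0,"dz": 10,"turn": 0},{"fingers": 0.0,"dx": 0,"dy": 0,"dz": 10,"turn": 0},{"fingers": 0.0,"dx": 0,"dy": 0,"dz": 10,"turn": 0},{"fingers": 0.0,"dx": 0,"dy": 0,"dz": 10,"turn": 0},{"fingers": 0.0,"dx": 0,"dy": 0,"dz": 10,"turn": 0},{"fingers": 0.0,"dx": 0,"dy": 0,"dz": 10,"turn": 0},{"fingers": 0.0,"dx": 0,"dy": 0,"dz": 10,"turn": 0},{"fingers": 0.0,"dx": 0,"dy": 0,"dz": 10,"turn": 0},{"fingers": 0.0,"dx": 0,"dy": 0,"dz": 10,"turn": 0},{"fingers": 0.0,"dx": -2,"dy": 0,"dz": 8,"turn": 0},{"fingers": 0.0,"dx": -5,"dy": 0,"dz": 5,"turn": 0}]}}

```text
clock: 84.85
position: [0.4402, -0.2792, 0.2233]
ee_rot: [0.018, 0.95, 0.311, 0.017]
contact_force: [-0.7, -0.1, 0.6]
width: 0.0426
```

>>> {"method": "play_rows", "body": {"series": [{"fingers": 0,"dx": -9,"dy": 2,"dz": 3,"turn": 0},{"fingers": 0,"dx": -12,"dy": 6,"dz": 2,"turn": 0},{"fingers": 0,"dx": -12,"dy": 10,"dz": 1,"turn": 0},{"fingers": 0,"dx": -10,"dy": 13,"dz": 1,"turn": 0},{"fingers": 0,"dx": -8,"dy": 14,"dz": 1,"turn": 0},{"fingers": 0,"dx": -8,"dy": 14,"dz": 1,"turn": 0},{"fingers": 0,"dx": -8,"dy": 14,"dz": 1,"turn": 0},{"fingers": 0,"dx": -8,"dy": 14,"dz": 1,"turn": 0},{"fingers": 0,"dx": -8,"dy": 14,"dz": 1,"turn": 0},{"fingers": 0,"dx": -8,"dy": 14,"dz": 1,"turn": 0},{"fingers": 0,"dx": -6,"dy": 14,"dz": 1,"turn": 0},{"fingers": 0,"dx": -4,"dy": 14,"dz": 0,"turn": 0},{"fingers": 0,"dx": 0,"dy": 10,"dz": 0,"turn": 0},{"fingers": 0,"dx": 0,"dy": 6,"dz": 0,"turn": 0},{"fingers": 0,"dx": 0,"dy": 3,"dz": 0,"turn": 0},{"fingers": 0,"dx": 0,"dy": 0,"dz": 0,"turn": 0}]}}

```text
clock: 86.18
position: [0.312, -0.0999, 0.2329]
ee_rot: [0.011, 0.951, 0.309, 0.011]
contact_force: [-0.1, -0.4, 0.5]
width: 0.0426
```

```bash
python3 st.py; python3 - <<'E'
from h import *
T=get_image("top");S=get_image("scene")
a=cv2.resize(S["pixels"][115:195,310:380],(350,400),interpolation=cv2.INTER_CUBIC)
b=cv2.resize(T["pixels"][240:280,195:235],(400,400),interpolation=cv2.INTER_CUBIC)
cv2.imwrite("pics/c13.png",np.hstack([a,b])[:,:,::-1])
E
```

```text
pos [ 0.312  -0.0999  0.2329] yaw 0.6279 zax [ 0.029 -0.014 -0.999] F [-0.1 -0.4  0.5] w 0.0426 t 86.18
```

View pics/c13.png

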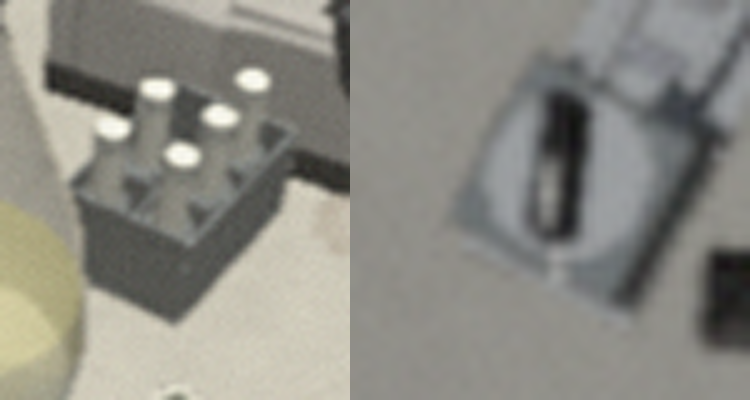

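Five stems stand upright in five cells, tops at (112,128), (157,90), (182,155), (220,117) and (252,80). The dial pointer is at the mark. Quick check of stem-top heights by triangulation, then hand in.

```bash
python3 - <<'E'
from h import *
T=get_image("top");S=get_image("scene")
def blobs(im,box):
    x0,y0,x1,y1=box;g=im["pixels"][y0:y1,x0:x1].min(2);th=g.max()*.8
    n,l,st,c=cv2.connectedComponentsWithStats((g>th).astype(np.uint8))
    return [c[i]+[x0,y0] for i in range(1,n) if 4<st[i,4]<60]
s=np.array([(112,128),(157,90),(182,155),(220,117),(252,80)])/5.+[310,115]
exp=[(.459,-.184),(.506,-.192),(.4995,-.24),(.454,-.232),(.447,-.279)]
print("S tops",[ray(S,q,.116)[:2].round(3).tolist() for q in s])
tb=blobs(T,(365,190,420,240));print("T tops",[ray(T,q,.116)[:2].round(3).tolist() for q in tb])
p,q=[ray(T,(np.array(a)+.5)/10-.5+[195,240],.103) for a in((203,238),(218,95))]
print("bar",np.arctan2(q[1]-p[1],q[0]-p[0]),"want -0.205")
E
```

```text
S tops [[0.51, -0.186], [0.498, -0.237], [0.46, -0.18], [0.452, -0.228], [0.446, -0.276]]
T tops [[0.512, -0.186], [0.5, -0.239], [0.462, -0.181], [0.454, -0.23], [0.447, -0.277]]
bar -0.1776189210320415 want -0.205
```

```bash
python3 -c "
from rig import sign_off; print(sign_off())"
```

```text
the job is handed in; nothing more can be done
None
```

I set the dial at its mark and moved all five cartridges from the clips into five cells of the crate, then handed the job in at about 86 s. No verdict is reported.

**Dial:** I turned it clockwise in small steps, approaching the mark from below, then gripped it again to finish the last few hundredths of a radian. By the gripper's angle it stands at about 1.20 rad. The final picture gave about 1.17 rad, so the two disagree slightly, but both are within the 0.1 rad tolerance.

**Cartridges:** The final pictures show all five upright. Their stem tops, computed at the height of a cartridge standing on the crate floor, agree between the two cameras to about 2 mm, so they are down on the floor. I released each one with its foot within a few millimetres of the floor. The fifth touched down with 21 N.

**Things that did not go smoothly:**
- **Tool tilt:** The tool drifted as far as about 0.15 rad from vertical because of how the row moves add up. I brought it back mostly with repeated in-and-out moves.
- **Crate:** Its fitted yaw changed by 0.01–0.04 rad after the second cartridge went in, depending on the camera, so I may have nudged it. I refitted its pose before each later placement.
- **Bystanders:** I did not measure the bottle, case, timer and dish at the end. I kept the arm well above them.

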